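Run the corks through the bench shaker

TASK

Put every cork that stands on the bench into the shaker's hanging bucket, turn the shaker's dial to the long thick mark, leave it there for two seconds and turn it fully back to off. Then lift the loaded bucket straight up off its pivots without letting it swing, bring its pouring lip down close over the shallow white tray (within about 3 cm of its rim) before tipping all the corks out into the tray, and hang the empty bucket back on its pivots, upright and still. Put any cork that misses the tray in the pouring into the tray as well; leave the bottle, beaker and watch glass alone.

Things in the scene. Friction and masses are not known exactly. Their poses are not given: they have to be found in the camera images.
- shaker: fixed bench shaker; origin: centre of the underside of its grey base, 130 mm (x) by 300 mm (y) by 20 mm. Axes: z up, y along the bucket's pivot axis, dial towards -y. The bucket hangs over y = +75 mm; the white drive housing (110 x 100 mm, top 62 mm above the bench) is centred at y = -90 mm with the dial on its top
- shaker_seat (a point): middle of the pivot axis of the seated bucket, 95 mm above the bench; axes as the shaker's. At y = +45 and -45 mm of it stand two cheeks, 37 mm (x) by 12 mm (y), each with an upward-open notch, 13 mm wide in x, for a trunnion; the notch floor lies 5 mm below this point, the rounded prongs beside it end 15 mm above
- dial_grip (a point): middle of the dial's grip bar, on the dial's upright axis, 21 mm above the housing's top. The bar is 44 mm long (x axis of this point), 12 mm wide, its flat sides reach from 15 mm below to 11 mm above this point; a skirt disc of 49 mm diameter lies under it. The white pointer line is on the -x half of the bar. Turns with the dial
- dial (a joint): dial angle in rad, clockwise from above positive, range 0 to 2.2: 0 = off (pointer to the shaker's -x side, at the stop), a thin mark every 0.4, the one long thick mark at 1.2. Light friction of about 0.04 N m, stays where it is left
- bucket: loose steel V-shaped trough, about 0.26 kg, hung on two trunnions (10 mm thick, ends 53 mm either side); swings freely about its y axis. Origin: centre of its underside; z up. Open top 110 (x) by 70 mm (y), 48 mm deep, floor 24 by 70 mm, walls 3 mm. The long walls slope out at 42 degrees from upright to two straight lips, either can pour. A rigid wire bail spans the middle (x = 0) along y
- bucket_handle (a point): grip point on the bucket's flat black grip, which stands upright on the middle of the bail: 103 mm above the bucket's underside, 61 mm above its trunnion axis, 55 mm above its rim. The grip is 24 mm (x) by 12 mm (y), flat faces towards +y and -y, from 27 mm below to 10 mm above this point; the bail's wire runs out along y, 22 to 28 mm below it. Axes as the bucket's
- bucket_axis (a point): middle of the bucket's trunnion axis, 42 mm above its underside; axes as the bucket's
- lip_a (a point): middle of the bucket's lip on its +x side: 55 mm from the middle, 48 mm above the underside; axes as the bucket's
- lip_b (a point): middle of the bucket's lip on its -x side: 55 mm from the middle, 48 mm above the underside; axes as the bucket's
- tray: loose shallow white tray of 0.5 kg, 170 mm (x) by 130 mm (y), 22 mm high, walls 4 mm; origin: centre of its underside, z up
- cork_1_mid (a point): cork stopper, slightly tapered solid cylinder about 22 mm across and 22 mm tall, about 12 g, standing on its end on the bench at the start; absent in some starts. The point is its centre, half-way up; z is its axis
- cork_2_mid (a point): cork stopper, slightly tapered solid cylinder about 22 mm across and 22 mm tall, about 12 g, standing on its end on the bench at the start; absent in some starts. The point is its centre, half-way up; z is its axis
- cork_3_mid (a point): cork stopper, slightly tapered solid cylinder about 26 mm across and 26 mm tall, about 12 g, standing on its end on the bench at the start; absent in some starts. The point is its centre, half-way up; z is its axis
- cork_4_mid (a point): cork stopper, slightly tapered solid cylinder about 26 mm across and 26 mm tall, about 12 g, standing on its end on the bench at the start; absent in some starts. The point is its centre, half-way up; z is its axis
- cork_5_mid (a point): cork stopper, slightly tapered solid cylinder about 26 mm across and 26 mm tall, about 12 g, standing on its end on the bench at the start; absent in some starts. The point is its centre, half-way up; z is its axis
- bottle_mid (a point): bystander: brown bottle with black cap, 50 mm across, 92 mm tall; the point is half-way up
- beaker_mid (a point): bystander: small glass beaker, 44 mm across, 54 mm tall; the point is half-way up
- glass_mid (a point): bystander: watch glass, 72 mm across, 8 mm high; the point is half-way up

How it is judged:
On the way, in this order (a step that is already met when the one before it is completed fails the run):
1. every cork lies in the bucket while it hangs on its pivots (x of cork_1_mid in the frame of bucket between -0.052 and 0.052 m and y of cork_1_mid in the frame of bucket between -0.036 and 0.036 m and z of cork_1_mid in the frame of bucket between 0 and 0.056 m and x of cork_2_mid in the frame of bucket between -0.052 and 0.052 m and y of cork_2_mid in the frame of bucket between -0.036 and 0.036 m and z of cork_2_mid in the frame of bucket between 0 and 0.056 m and x of cork_3_mid in the frame of bucket between -0.052 and 0.052 m and y of cork_3_mid in the frame of bucket between -0.036 and 0.036 m and z of cork_3_mid in the frame of bucket between 0 and 0.056 m and x of cork_4_mid in the frame of bucket between -0.052 and 0.052 m and y of cork_4_mid in the frame of bucket between -0.036 and 0.036 m and z of cork_4_mid in the frame of bucket between 0 and 0.056 m and x of cork_5_mid in the frame of bucket between -0.052 and 0.052 m and y of cork_5_mid in the frame of bucket between -0.036 and 0.036 m and z of cork_5_mid in the frame of bucket between 0 and 0.056 m and distance between bucket_axis and shaker_seat below 0.008 m and angle between bucket's own z axis and vertical below 0.15 rad and contact force between the fingers and bucket below 0.1 N), for 0.3 s.
2. the dial stands on the long mark (within 0.15 rad) for a second and a half, the corks in the hanging bucket (value of joint dial between 1.05 and 1.35 rad and x of cork_1_mid in the frame of bucket between -0.052 and 0.052 m and y of cork_1_mid in the frame of bucket between -0.036 and 0.036 m and z of cork_1_mid in the frame of bucket between 0 and 0.056 m and x of cork_2_mid in the frame of bucket between -0.052 and 0.052 m and y of cork_2_mid in the frame of bucket between -0.036 and 0.036 m and z of cork_2_mid in the frame of bucket between 0 and 0.056 m and x of cork_3_mid in the frame of bucket between -0.052 and 0.052 m and y of cork_3_mid in the frame of bucket between -0.036 and 0.036 m and z of cork_3_mid in the frame of bucket between 0 and 0.056 m and x of cork_4_mid in the frame of bucket between -0.052 and 0.052 m and y of cork_4_mid in the frame of bucket between -0.036 and 0.036 m and z of cork_4_mid in the frame of bucket between 0 and 0.056 m and x of cork_5_mid in the frame of bucket between -0.052 and 0.052 m and y of cork_5_mid in the frame of bucket between -0.036 and 0.036 m and z of cork_5_mid in the frame of bucket between 0 and 0.056 m and distance between bucket_axis and shaker_seat below 0.008 m and angle between bucket's own z axis and vertical below 0.15 rad), for 1.5 s.
3. the dial is back at off (under 0.12 rad) (value of joint dial below 0.12 rad), for 0.3 s.
4. the bucket is lifted clear of its notches, upright within 0.35 rad, with all the corks in it (z of bucket_axis in the frame of shaker_seat above 0.03 m and angle between bucket's own z axis and vertical below 0.35 rad and x of cork_1_mid in the frame of bucket between -0.052 and 0.052 m and y of cork_1_mid in the frame of bucket between -0.036 and 0.036 m and z of cork_1_mid in the frame of bucket between 0 and 0.056 m and x of cork_2_mid in the frame of bucket between -0.052 and 0.052 m and y of cork_2_mid in the frame of bucket between -0.036 and 0.036 m and z of cork_2_mid in the frame of bucket between 0 and 0.056 m and x of cork_3_mid in the frame of bucket between -0.052 and 0.052 m and y of cork_3_mid in the frame of bucket between -0.036 and 0.036 m and z of cork_3_mid in the frame of bucket between 0 and 0.056 m and x of cork_4_mid in the frame of bucket between -0.052 and 0.052 m and y of cork_4_mid in the frame of bucket between -0.036 and 0.036 m and z of cork_4_mid in the frame of bucket between 0 and 0.056 m and x of cork_5_mid in the frame of bucket between -0.052 and 0.052 m and y of cork_5_mid in the frame of bucket between -0.036 and 0.036 m and z of cork_5_mid in the frame of bucket between 0 and 0.056 m), for 0.2 s.
5. the bucket is tipped (over 0.8 rad) with a lip over the tray and less than 90 mm above the bench (angle between bucket's own z axis and vertical above 0.8 rad and ((x of lip_a in the frame of tray between -0.09 and 0.09 m and y of lip_a in the frame of tray between -0.09 and 0.09 m and height (world z) of lip_a below 0.09 m) or (x of lip_b in the frame of tray between -0.09 and 0.09 m and y of lip_b in the frame of tray between -0.09 and 0.09 m and height (world z) of lip_b below 0.09 m))), for 0.1 s.
6. all the corks are in the tray (x of cork_1_mid in the frame of tray between -0.085 and 0.085 m and y of cork_1_mid in the frame of tray between -0.065 and 0.065 m and z of cork_1_mid in the frame of tray between 0 and 0.05 m and x of cork_2_mid in the frame of tray between -0.085 and 0.085 m and y of cork_2_mid in the frame of tray between -0.065 and 0.065 m and z of cork_2_mid in the frame of tray between 0 and 0.05 m and x of cork_3_mid in the frame of tray between -0.085 and 0.085 m and y of cork_3_mid in the frame of tray between -0.065 and 0.065 m and z of cork_3_mid in the frame of tray between 0 and 0.05 m and x of cork_4_mid in the frame of tray between -0.085 and 0.085 m and y of cork_4_mid in the frame of tray between -0.065 and 0.065 m and z of cork_4_mid in the frame of tray between 0 and 0.05 m and x of cork_5_mid in the frame of tray between -0.085 and 0.085 m and y of cork_5_mid in the frame of tray between -0.065 and 0.065 m and z of cork_5_mid in the frame of tray between 0 and 0.05 m), for 0.3 s.
At the end, for the whole second after the job is handed in: every cork lies in the tray, which stands flat; the bucket hangs in its notches (axis within 8 mm of its seat, upright within 0.15 rad) at rest; the dial is at off (under 0.12 rad) (all of step 6 and distance between bucket_axis and shaker_seat below 0.008 m and angle between bucket's own z axis and vertical below 0.15 rad and value of joint dial below 0.12 rad and linear speed of bucket below 0.03 m/s and angular speed of bucket below 0.4 rad/s and angle between tray's own z axis and vertical below 0.1 rad); the robot touches nothing.
It fails at once if the bucket swings over 0.5 rad while it is in its notches (distance between bucket_axis and shaker_seat below 0.018 m and angle between bucket's own z axis and vertical above 0.5 rad).
It fails at once if the bucket is tipped over 0.9 rad with its lower lip more than 105 mm above the bench (angle between bucket's own z axis and vertical above 0.9 rad and height (world z) of each of lip_a, lip_b above 0.105 m).
It fails at once if the bottle is moved by over 30 mm (distance of bottle_mid from where it was at the start of the episode above 0.03 m).
It fails at once if the beaker is moved by over 30 mm (distance of beaker_mid from where it was at the start of the episode above 0.03 m).
It fails at once if the watch glass is moved by over 30 mm (distance of glass_mid from where it was at the start of the episode above 0.03 m).
Of cork_1, cork_2, cork_3, cork_4, cork_5 only 3 to 5 are there at a start; the rules pass over those that are not, and their reading is None.
At some moment in a run one of cork_1, cork_2, cork_3, cork_4, cork_5, tray may be knocked a few centimetres aside while the robot is not near it.
It also fails if it takes over 208 s, if anything falls off the work surface, if the arm or the gripper's body presses on something with over 40 N, if the wrist force passes 120 N, or if a joint passes its speed limit or range.

ROBOT

A 6-joint arm with a two-finger parallel gripper is mounted at the origin on a cart in front of the work surface, level with it; the furniture and walls round the work are solid. World frame = base frame: x ahead of the robot, y to its left, z up, the work surface at z = 0. Lengths are in m, angles in rad, forces in N, time in s.
With the tool pointing down it reaches from about 0.325 to 0.875 m from the base axis. Payload 4.4 kg.
Tool frame: the origin (TCP) lies midway between the tips of the shut fingers; the grasp point (between the pads) lies 19 mm behind it; z points along the fingers, y is the line along which they close (so a half turn about z gives the same grasp; the last joint's range is limited). The gripper opens to 85 mm and grips with 20 to 120 N. Pads are 22 mm wide; open, the fingers measure 114 mm over their backs; the gripper's body (76 mm by 85 mm) begins 54 mm behind the grasp point. The pads swing forward as they close: fully open they stand 13 mm farther back than shut.
Start: joints at [1.056, 0.207, 1.542, -0, 1.393, -0.15], TCP at [0.205, 0.537, 0.231] pointing down, gripper open.
Joint ranges: [-2.73, 2.73], [-0.86, 2.22], [0.23, 2.46], [-1.11, 4.25], [0.08, 2.63], [-2.82, 2.82]. Speed limits (rad/s): [2.79, 2.79, 3.14, 3.14, 3.14, 3.14].

INTERFACE

Orientations are given as a rotation vector (axis times angle).
In Python, from station import * gives the robot as it stands. The module is installed in compiled form; this text tells all that it offers.
- The arm moves only by the tool play_rows, never from a script. Its argument "plan" is a list of rows, each a list of 7 numbers: the shift along the tool's x, y, z in m, then the turn, a rotation vector about the tool's x, y, z in degrees, then the finger opening in m, from 0 to 0.0854. In form: [[x, y, z, rx, ry, rz, claw], ...]. A call has 1 to 20 rows; each row shifts and turns the commanded pose from where the row before left it, along the tool's axes as they then stand; what a row does not reach is not made up. A row lasts 1/12 s, in which the tool goes at most 41.7 mm and 7.16 degrees, less where a joint would pass 70% of its speed; a pose out of reach is approached as far as the arm can. A call is refused whole if a number of a shift passes 0.0417 or a number of a turn 7.16, either way. A call with a gripper value outside its range is refused whole. The fingers move at their own pace and stop on an object; the grip force is fixed at half the most. Time passes only in rows, so rows that do not move let the fingers close. It gives the time, the measured TCP pose, the force, the opening and the grip force at its end, in the units of the state.
- sense(): the state, without advancing time (a new reading comes with each control period).
- read_camera(name): name is "side" or "top"; returns a dict with "color" (480x640x3 uint8, red, green, blue), "z_map" (480x640 float32, m along the optical axis (not along the pixel's ray), 0 where there is no reading), "mtx" (3x3 intrinsics, pixels), "dist" ([k1, k2, p1, p2, k3] as OpenCV has them; the pictures are not rectified), "pose" (4x4, takes a point from camera to world coordinates). Camera axes: x right, y down, z forward; pixel columns grow to the right and rows downward; lengths in m; the calibration is good to about 2 mm. A picture is of the moment at which its call begins.
- job_done(): hands the job in; it is judged then, once.
Trained networks look in a picture, given as the dict that the camera call returned (one of the last four; its "shot" number tells which), for a name from the list of things; names that differ only in an ending like _2 or _b are one class to them, and where a whole thing is asked for, a point or a joint stands for the part that bears it (a point fixed in the world has none). Each returns a list of dicts, best first, with "score" (0 to 1); they miss things now and then, are a little off and sometimes report something else, mostly with a low value. They report only what shows in the picture. A call takes as long as a camera call.
- look_for(picture, thing): "box" ([left, top, right, bottom] in pixels, round what is visible of it).
The state is a dict: "time": time; "joint_positions": joint angles; "dq": joint speeds; "effort": joint torques, N m; "tool_pos": TCP position; "ee_rot": TCP orientation; "wrist_force": force on the tool from outside, world axes, zero at the start; "ft_torque": the same for the moment, N m; "opening": opening from 0.0 (shut) to 1.0 (fully open); "gripper_force": force on a finger pad.
Only numpy, scipy, OpenCV 4.12 (cv2) and the standard library are available. Lean on these libraries where they do the work, as an engineer would, in place of code of your own. Each camera call takes 0.05 s, during which the arm holds its last target. There are 200 camera calls.

## Working session

There is one attempt and no reset: what is moved stays moved. The work goes in short steps, Python scripts to look and compute and a tool call to move; the robot and the scene stay as the last step left them, time stands still between calls to the robot, and variables do not carry over. Pictures are saved under pics/ and viewed, at most 14 in all, crops included, and the job is handed in when it is done.

Besides the shell and the picture viewer there is one more tool, called after "Call:" as name([rows], argument=value, ...), one row to a line, values as JSON. play_rows: Moves the arm, as the interface text tells. Its arguments: {"type":"object","properties":{"plan":{"type":"array","items":{"type":"array","items":{"type":"number"}}}},"required":["plan"]}

```bash
mkdir -p pics; cat > h.py <<'E'
from station import *
import numpy as np, cv2
from scipy.spatial.transform import Rotation as R
def pts(p):
    # world xyz map
    h,w=p["z_map"].shape
    u,v=np.meshgrid(np.arange(w),np.arange(h))
    n=cv2.undistortPoints(np.stack([u,v],-1).reshape(-1,1,2).astype(float),p["mtx"],p["dist"]).reshape(h,w,2)
    z=p["z_map"]; c=np.dstack([n[...,0]*z,n[...,1]*z,z])
    return c@p["pose"][:3,:3].T+p["pose"][:3,3]
def save(p,n): cv2.imwrite("pics/"+n,cv2.cvtColor(p["color"],cv2.COLOR_RGB2BGR))
E
cat > a.py <<'E'
from h import *
s=sense();print(s["time"],s["tool_pos"],s["ee_rot"],s["opening"])
for c in ["top","side"]:
    p=read_camera(c);save(p,c+"0.png");W=pts(p);np.save(c+"0.npy",W)
    print(c,p["pose"].round(3).tolist(),p["mtx"].round(0).tolist())
    for t in ["shaker","dial_grip","bucket","bucket_handle","tray","cork_1_mid","cork_3_mid","bottle_mid","beaker_mid","glass_mid"]:
        for d in look_for(p,t)[:5]:
            if d["score"]<.3: continue
            b=np.array(d["box"]).astype(int);w=W[b[1]:b[3]+1,b[0]:b[2]+1].reshape(-1,3);ok=p["z_map"][b[1]:b[3]+1,b[0]:b[2]+1].ravel()>0;w=w[ok]
            m=w[w[:,2]>.008] if len(w) else w
            print(t,round(d["score"],2),b,np.median(m,0).round(3) if len(m) else 0, m[:,2].max().round(3) if len(m) else 0)
E
python3 a.py
```

```text
0.0 [0.20477937 0.53647899 0.23010407] [-0.56975689 -3.08873155  0.00342781] 0.999315993683891
top [[0.001, -0.997, 0.075, 0.472], [-1.0, 0.0, 0.012, -0.057], [-0.012, -0.075, -0.997, 1.402], [0.0, 0.0, 0.0, 1.0]] [[606.0, 0.0, 324.0], [0.0, 606.0, 250.0], [0.0, 0.0, 1.0]]
shaker 0.9 [159 222 293 300] [0.554 0.185 0.059] 0.173
dial_grip 0.73 [251 239 274 260] [0.573 0.093 0.068] 0.101
bucket 0.86 [165 234 210 291] [0.54  0.256 0.083] 0.173
bucket_handle 0.85 [166 236 208 289] [0.542 0.257 0.085] 0.173
tray 0.77 [322 215 389 297] [ 0.568 -0.115  0.018] 0.032
cork_1_mid 0.53 [470 244 480 256] [ 0.574 -0.388  0.021] 0.028
cork_3_mid 0.7 [427 293 439 304] [ 0.465 -0.284  0.025] 0.035
bottle_mid 0.63 [310 160 329 187] [ 0.736 -0.03   0.088] 0.099
bottle_mid 0.3 [318 318 351 355] [ 0.381 -0.06   0.01 ] 0.015
beaker_mid 0.88 [369 194 388 216] [ 0.687 -0.166  0.048] 0.059
glass_mid 0.86 [316 319 353 356] [ 0.381 -0.06   0.01 ] 0.015
glass_mid 0.74 [251 237 274 262] [0.573 0.093 0.067] 0.101
glass_mid 0.5 [157 222 295 301] [0.554 0.185 0.059] 0.173
side [[-0.983, -0.087, 0.162, 0.395], [-0.183, 0.545, -0.818, 0.861], [-0.017, -0.834, -0.552, 0.721], [0.0, 0.0, 0.0, 1.0]] [[511.0, 0.0, 322.0], [0.0, 511.0, 241.0], [0.0, 0.0, 1.0]]
shaker 0.84 [270 287 347 421] [0.543 0.26  0.061] 0.169
dial_grip 0.78 [297 283 321 310] [0.572 0.103 0.069] 0.098
dial_grip 0.49 [287 235 373 284] [ 0.588 -0.128  0.017] 0.05
bucket 0.96 [271 313 341 374] [0.542 0.241 0.084] 0.169
bucket_handle 0.62 [271 316 342 377] [0.541 0.245 0.084] 0.169
tray 0.62 [287 235 372 284] [ 0.588 -0.128  0.017] 0.05
bottle_mid 0.78 [232 239 260 282] [ 0.741 -0.012  0.053] 0.095
bottle_mid 0.48 [296 283 322 311] [0.572 0.103 0.068] 0.098
beaker_mid 0.85 [282 225 297 252] [ 0.679 -0.153  0.038] 0.058
glass_mid 0.81 [395 271 424 292] [ 0.381 -0.084  0.009] 0.01
glass_mid 0.41 [269 284 347 421] [0.544 0.259 0.061] 0.169
```

View pics/top0.png

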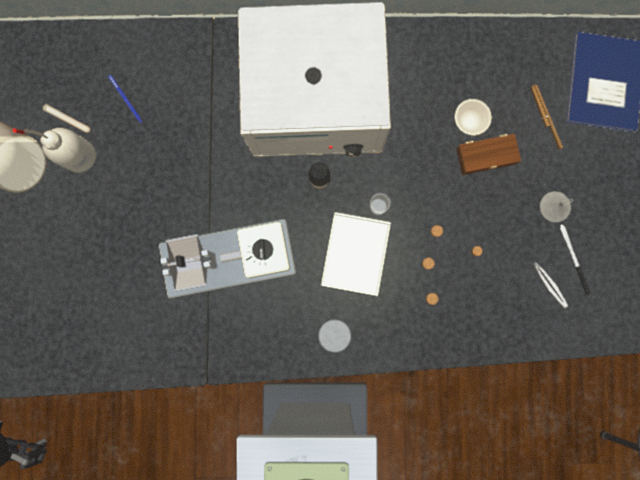

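View pics/side0.png

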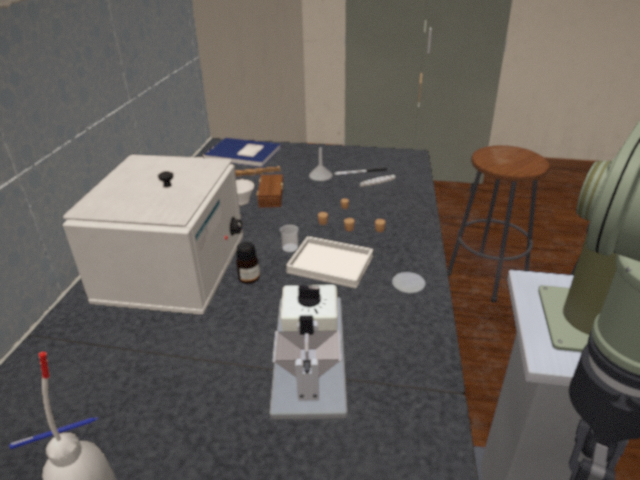

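Top view: four corks at about (437,231), (428,264), (432,299), (477,251). The tray is at (355,254), the bucket at (187,262) and the dial at (262,249). The side view agrees.

```bash
cat >> h.py <<'E'
def corks(p,W):
    hsv=cv2.cvtColor(p["color"],cv2.COLOR_RGB2HSV)
    m=((hsv[...,0]>7)&(hsv[...,0]<22)&(hsv[...,1]>90)&(W[...,2]>.004)&(W[...,2]<.12)&(W[...,0]>.3)&(W[...,0]<.7)&(W[...,1]>-.5)&(W[...,1]<.4)&(p["z_map"]>0)).astype(np.uint8)
    n,l,st,_=cv2.connectedComponentsWithStats(m); out=[]
    for i in range(1,n):
        if st[i,4]<15: continue
        w=W[l==i]; zt=np.percentile(w[:,2],80); t=w[w[:,2]>zt-.006]
        out.append(np.r_[((t.min(0)+t.max(0))/2)[:2],zt,np.ptp(t[:,0]),np.ptp(t[:,1]),st[i,4]])
    return out
def rect(w):
    r=cv2.minAreaRect((w[:,:2]*1000).astype(np.float32)); return np.round(r[0],1),np.round(r[1],1),round(r[2],1)
E
cat > b.py <<'E'
from h import *
for c in ["top","side"]:
    p=read_camera(c);W=pts(p);col=p["color"].astype(int);ok=p["z_map"]>0
    X,Y,Z=W[...,0],W[...,1],W[...,2]
    print(c);[print(" cork",k.round(4)) for k in corks(p,W)]
    box=ok&(X>.42)&(X<.68)&(Y>0)&(Y<.4)
    if c=="top": 
        print("base",rect(W[box&(Z>.012)&(Z<.028)]))
        print("shaker all",rect(W[box&(Z>.012)]))
    m=box&(Z>.052)&(Z<.07)&(col.min(2)>170)&(Y<.18); print("housing",rect(W[m]),np.median(Z[m]))
    m=box&(Z>.080)&(Y<.18); print("dialbar",m.sum(),rect(W[m]),np.percentile(Z[m],90))
    m=box&(Z>.135)&(Y>.18); print("grip",m.sum(),rect(W[m]),W[m].mean(0),np.percentile(Z[m],90))
    m=box&(Z>.09)&(Z<.118)&(Y>.18); print("rims",rect(W[m]))
    m=ok&(X>.45)&(X<.67)&(Y>-.23)&(Y<-.02)&(Z>.003)&(Z<.03)&(col.min(2)>150); print("tray",rect(W[m]),np.percentile(Z[m],[2,50,98]))
    m=ok&(X>.4)&(X<.7)&(Y>-.45)&(Y<-.2)&(Z<.008); print("bench z",np.median(Z[m]))
E
python3 b.py
```

```text
top
 cork [ 6.200e-01 -2.968e-01  2.780e-02  2.350e-02  2.590e-02  1.050e+02]
 cork [ 5.745e-01 -3.888e-01  2.360e-02  1.840e-02  2.090e-02  7.700e+01]
 cork [ 5.466e-01 -2.756e-01  2.800e-02  2.280e-02  2.490e-02  1.050e+02]
 cork [ 4.661e-01 -2.836e-01  2.750e-02  2.490e-02  2.530e-02  1.120e+02]
base (array([557.4, 184.3]), array([130.4, 300.3]), 11.0)
shaker all (array([557.4, 184.3]), array([130.4, 300.3]), 11.0)
housing (array([572.1, 113.7]), array([109.2, 134.3]), 10.8) 0.06155579467949357
dialbar 121 (array([574.4,  95.1]), array([41.7, 12.8]), 2.4) 0.09749413712051025
grip 115 (array([543. , 256.4]), array([48.2, 24.2]), 78.0) [0.54305293 0.2552899  0.15725091] 0.16870466657896518
rims (array([543.7, 258.1]), array([113.1, 106.7]), 10.3)
tray (array([ 580.4, -114.8]), array([133.1, 194.9]), 79.7) [0.00311836 0.00591507 0.02506164]
bench z -0.00039415041053825206
side
 cork [ 5.757e-01 -3.891e-01  2.240e-02  1.800e-02  2.490e-02  5.600e+01]
 cork [ 6.213e-01 -2.967e-01  2.650e-02  2.200e-02  2.910e-02  9.600e+01]
 cork [ 5.473e-01 -2.770e-01  2.640e-02  2.460e-02  3.070e-02  9.900e+01]
 cork [ 4.667e-01 -2.831e-01  2.610e-02  2.400e-02  2.850e-02  1.020e+02]
housing (array([575.1,  98.1]), array([109. , 100.2]), 10.2) 0.06167850728691271
dialbar 208 (array([575.7,  98.3]), array([44. , 15.5]), 5.7) 0.09506961511822772
grip 264 (array([543.7, 260.5]), array([23.9, 14.2]), 7.9) [0.54317915 0.2630776  0.15356444] 0.16559722348036326
rims (array([543.1, 260.3]), array([111. , 105.7]), 11.1)
tray (array([ 578.6, -112.5]), array([137.1, 191.2]), 81.1) [0.00309384 0.0052085  0.02343649]
bench z 0.00033365352273045934
```

```bash
cat >> h.py <<'E'
TH=np.deg2rad(10.8)
def rel(*tg):
    s=sense();P=np.array(s["tool_pos"]);Rm=R.from_rotvec(s["ee_rot"]).as_matrix()
    print("t",round(s["time"],2),"tcp",P.round(4),"yaw",np.rad2deg(np.arctan2(Rm[1,1],Rm[0,1])).round(2),"z",Rm[:,2].round(4),"open",round(s["opening"],3),"gf",s["gripper_force"],"q",np.round(s["joint_positions"],2),"F",np.round(s["wrist_force"],1))
    for t in tg:
        d=Rm.T@(np.array(t)-P);print(" to",np.round(t,3),"tool mm",(d*1000).round(1),"rows",np.linalg.norm(d)/.0417);P=np.array(t)
def sh(x,y,z,o=(.5433,.2580)):
    return [o[0]+x*np.cos(TH)-y*np.sin(TH),o[1]+x*np.sin(TH)+y*np.cos(TH),z]
E
echo
```

Call:
play_rows([
  [0,0,0,0,0,-6.4,0.06],
  [0,0,0,0,0,-6.4,0.06],
  [0,0,0,0,0,-6.4,0.06],
  [0,0,0,0,0,-6.4,0.06],
  [0,0,0,0,0,-6.3,0.06],
])

```text
time: 1.62
tool_pos: [0.2052, 0.5372, 0.2313]
ee_rot: [-0.31, 3.126, -0.0]
wrist_force: [0.4, -0.7, 0.1]
opening: 0.705
gripper_force: 0.0
```

```bash
python3 -c "
from h import *
rel([.575,-.389,.10])"
```

```text
t 1.62 tcp [0.2052 0.5372 0.2313] yaw 101.31 z [ 0. -0. -1.] open 0.705 gf 0.0 q [ 1.06  0.21  1.54 -0.    1.39 -0.71] F [ 0.4 -0.7  0.1]
 to [ 0.575 -0.389  0.1  ] tool mm [-181.  -980.7  131.3] rows 24.12155272939541
```

Call:
play_rows([
  [-0.0065,-0.035,0,0,0,0,0.06],
  [-0.0065,-0.035,0,0,0,0,0.06],
  [-0.0065,-0.035,0,0,0,0,0.06],
  [-0.0065,-0.035,0,0,0,0,0.06],
  [-0.0065,-0.035,0,0,0,0,0.06],
  [-0.0065,-0.035,0,0,0,0,0.06],
  [-0.0065,-0.035,0,0,0,0,0.06],
  [-0.0065,-0.035,0,0,0,0,0.06],
  [-0.0065,-0.035,0,0,0,0,0.06],
  [-0.0065,-0.035,0,0,0,0,0.06],
  [-0.0065,-0.035,0,0,0,0,0.06],
  [-0.0065,-0.035,0,0,0,0,0.06],
  [-0.0065,-0.035,0,0,0,0,0.06],
  [-0.0065,-0.035,0,0,0,0,0.06],
  [-0.0065,-0.035,0,0,0,0,0.06],
  [-0.0065,-0.035,0,0,0,0,0.06],
  [-0.0065,-0.035,0,0,0,0,0.06],
  [-0.0065,-0.035,0,0,0,0,0.06],
  [-0.0065,-0.035,0,0,0,0,0.06],
  [-0.0065,-0.035,0,0,0,0,0.06],
])

```text
time: 3.28
tool_pos: [0.4667, -0.1271, 0.2315]
ee_rot: [-0.3, 3.127, -0.0]
wrist_force: [1.2, 0.7, -0.2]
opening: 0.705
gripper_force: 0.0
```

Call:
play_rows([
  [-0.0065,-0.035,0.0164,0,0,0,0.06],
  [-0.0065,-0.035,0.0164,0,0,0,0.06],
  [-0.0065,-0.035,0.0164,0,0,0,0.06],
  [-0.0065,-0.035,0.0164,0,0,0,0.06],
  [-0.0065,-0.035,0.0164,0,0,0,0.06],
  [-0.0065,-0.035,0.0164,0,0,0,0.06],
  [-0.0065,-0.035,0.0164,0,0,0,0.06],
  [-0.0065,-0.035,0.0164,0,0,0,0.06],
  [0,0,0,0,0,0,0.06],
  [0,0,0,0,0,0,0.06],
])

```text
time: 4.12
tool_pos: [0.5694, -0.3908, 0.0962]
ee_rot: [0.297, -3.124, -0.007]
wrist_force: [0.0, 0.9, 0.2]
opening: 0.706
gripper_force: 0.0
```

```bash
cat > c.py <<'E'
from h import *
import sys
for c in ["top","side"]:
    p=read_camera(c);W=pts(p);print(c);[print(" cork",k.round(4)) for k in corks(p,W)]
a=[float(v) for v in sys.argv[1:]]
rel(*[a[i:i+3] for i in range(0,len(a),3)])
E
python3 c.py .575 -.389 .004
```

```text
top
 cork [ 6.199e-01 -2.967e-01  2.800e-02  2.360e-02  2.580e-02  1.060e+02]
 cork [ 5.467e-01 -2.758e-01  2.780e-02  2.300e-02  2.500e-02  1.050e+02]
 cork [ 4.662e-01 -2.834e-01  2.820e-02  2.490e-02  2.610e-02  1.120e+02]
side
 cork [ 5.760e-01 -3.869e-01  2.260e-02  1.720e-02  2.310e-02  5.800e+01]
 cork [ 6.216e-01 -2.965e-01  2.640e-02  2.210e-02  2.580e-02  9.500e+01]
 cork [ 5.472e-01 -2.747e-01  2.630e-02  2.410e-02  2.870e-02  1.020e+02]
 cork [ 4.668e-01 -2.833e-01  2.600e-02  2.350e-02  2.590e-02  1.030e+02]
t 4.22 tcp [ 0.5707 -0.3896  0.1   ] yaw 101.0 z [-3.e-04  8.e-04 -1.e+00] open 0.701 gf 0.0 q [-0.72  0.57  1.34  0.    1.24 -2.49] F [0.1 0.3 0.4]
 to [ 0.575 -0.389  0.004] tool mm [-4.4 -0.3 96. ] rows 2.305499553338195
```

Call:
play_rows([
  [-0.0044,0,0.03,0,0,0,0.06],
  [0,0,0.03,0,0,0,0.06],
  [0,0,0.02,0,0,0,0.06],
  [0,0,0.01,0,0,0,0.06],
  [0,0,0.004,0,0,0,0.06],
  [0,0,0,0,0,0,0.06],
  [0,0,0,0,0,0,0.01],
  [0,0,0,0,0,0,0.01],
  [0,0,0,0,0,0,0.01],
  [0,0,0,0,0,0,0.01],
  [0,0,0,0,0,0,0.01],
  [0,0,0,0,0,0,0.01],
  [0,0,0,0,0,0,0.01],
  [0,0,0,0,0,0,0.01],
])

```text
time: 5.38
tool_pos: [0.5764, -0.3904, 0.0085]
ee_rot: [-0.301, 3.125, -0.004]
wrist_force: [-0.6, -0.5, 5.3]
opening: 0.22
gripper_force: 58.8
```

```bash
python3 -c "
from h import *
rel(sh(-.03,0.01,.20),sh(-.03,.01,.112))"
```

```text
t 5.38 tcp [ 0.5764 -0.3904  0.0085] yaw 100.99 z [ 0.0029 -0.0023 -1.    ] open 0.22 gf 58.801172574749216 q [-0.72  0.68  1.36  0.    1.1  -2.48] F [-0.6 -0.5  5.3]
 to [0.512 0.262 0.2  ] tool mm [ -61.6  652.4 -193.2] rows 16.38289094776698
 to [0.512 0.262 0.112] tool mm [ 0.2  0.3 88. ] rows 2.1103117505995197
```

Call:
play_rows([
  [0,0,-0.04,0,0,0,0.01],
  [0,0,-0.04,0,0,0,0.01],
  [-0.0034,0.0362,-0.012,0,0,0,0.01],
  [-0.0034,0.0362,-0.012,0,0,0,0.01],
  [-0.0034,0.0362,-0.012,0,0,0,0.01],
  [-0.0034,0.0362,-0.012,0,0,0,0.01],
  [-0.0034,0.0362,-0.012,0,0,0,0.01],
  [-0.0034,0.0362,-0.012,0,0,0,0.01],
  [-0.0034,0.0362,-0.012,0,0,0,0.01],
  [-0.0034,0.0362,-0.012,0,0,0,0.01],
  [-0.0034,0.0362,-0.012,0,0,0,0.01],
  [-0.0034,0.0362,-0.005,0,0,0,0.01],
  [-0.0034,0.0362,0,0,0,0,0.01],
  [-0.0034,0.0362,0,0,0,0,0.01],
  [-0.0034,0.0362,0,0,0,0,0.01],
  [-0.0034,0.0362,0,0,0,0,0.01],
  [-0.0034,0.0362,0,0,0,0,0.01],
  [-0.0034,0.0362,0,0,0,0,0.01],
  [-0.0034,0.0362,0,0,0,0,0.01],
  [-0.0034,0.0362,0,0,0,0,0.01],
])

```text
time: 7.05
tool_pos: [0.5104, 0.2637, 0.1993]
ee_rot: [-0.301, 3.127, -0.0]
wrist_force: [-0.1, -0.7, -0.2]
opening: 0.219
gripper_force: 58.8
```

Call:
play_rows([
  [0,0,0,0,0,0,0.01],
  [0,0,0,0,0,0,0.01],
])

```text
time: 7.22
tool_pos: [0.5102, 0.2638, 0.1991]
ee_rot: [-0.307, 3.126, -0.0]
wrist_force: [0.1, -1.7, 0.2]
opening: 0.215
gripper_force: 58.9
```

```bash
python3 -c "
from h import *
rel(sh(-.03,0.01,.112))
p=read_camera('side');save(p,'s1.png')
cv2.imwrite('pics/s1c.png',cv2.resize(cv2.cvtColor(p['color'][220:440,200:420],cv2.COLOR_RGB2BGR),None,fx=2.5,fy=2.5))"
```

```text
t 7.22 tcp [0.5102 0.2638 0.1991] yaw 101.22 z [ 2.e-04 -2.e-04 -1.e+00] open 0.215 gf 58.8574491685722 q [ 0.33  0.23  1.58 -0.    1.33 -1.44] F [ 0.1 -1.7  0.2]
 to [0.512 0.262 0.112] tool mm [-1.4 -1.8 87.1] rows 2.0895571706478377
```

View pics/s1c.png

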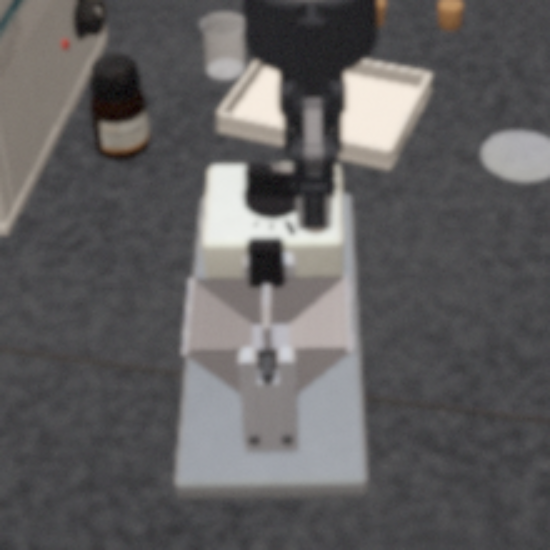

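The crop shows the gripper at about (315,180), over the bucket's robot side (-x). It is clear of the black grip at (266,262).

Call:
play_rows([
  [-0.0014,-0.0018,0.035,0,0,0,0.01],
  [0,0,0.03,0,0,0,0.01],
  [0,0,0.02,0,0,0,0.01],
  [0,0,0,0,0,0,0.01],
  [0,0,0,0,0,0,0.036],
  [0,0,0,0,0,0,0.036],
  [0,0,0,0,0,0,0.036],
  [0,0,0,0,0,0,0.036],
  [0,0,0,0,0,0,0.036],
  [0,0,-0.04,0,0,0,0.036],
  [0,0,-0.045,0,0,0,0.036],
])

```text
refused, shift out of range in row 11
```

```bash
python3 c.py .547 -.2755 .2  .547 -.2755 .008
```

```text
top
 cork [ 6.198e-01 -2.965e-01  2.800e-02  2.350e-02  2.620e-02  1.040e+02]
 cork [ 5.467e-01 -2.763e-01  2.760e-02  2.310e-02  2.320e-02  1.060e+02]
 cork [ 4.661e-01 -2.833e-01  2.790e-02  2.490e-02  2.530e-02  1.090e+02]
side
 cork [ 5.389e-01 -2.750e-01  2.600e-02  7.100e-03  2.200e-02  3.300e+01]
 cork [ 4.667e-01 -2.824e-01  2.600e-02  2.380e-02  2.810e-02  1.010e+02]
t 7.37 tcp [0.5109 0.261  0.199 ] yaw 100.94 z [-2.e-04 -6.e-04 -1.e+00] open 0.217 gf 58.85361744090915 q [ 0.32  0.23  1.58 -0.    1.33 -1.44] F [ 0.9 -0.4  0.5]
 to [ 0.547 -0.276  0.2  ] tool mm [  66.4 -533.6   -0.7] rows 12.894768152841717
 to [ 0.547 -0.276  0.008] tool mm [-1.00e-01  1.00e-01  1.92e+02] rows 4.604316546762591
```

Call:
play_rows([
  [-0.0014,-0.0008,0.035,0,0,0,0.01],
  [0,0,0.03,0,0,0,0.01],
  [0,0,0.02,0,0,0,0.01],
  [0,0,0,0,0,0,0.01],
  [0,0,0,0,0,0,0.036],
  [0,0,0,0,0,0,0.036],
  [0,0,0,0,0,0,0.036],
  [0,0,0,0,0,0,0.036],
  [0,0,0,0,0,0,0.036],
  [0,0,-0.04,0,0,0,0.036],
  [0,0,-0.04,0,0,0,0.036],
  [0,0,-0.005,0,0,0,0.036],
])

```text
time: 8.37
tool_pos: [0.5172, 0.2633, 0.208]
ee_rot: [-0.3, 3.112, 0.005]
wrist_force: [1.6, 0.7, 1.4]
opening: 0.42
gripper_force: 0.0
```

```bash
python3 c.py .547 -.2755 .2  .547 -.2755 .008; python3 -c "
from h import *
p=read_camera('top')
cv2.imwrite('pics/t1c.png',cv2.resize(cv2.cvtColor(p['color'][215:305,150:300],cv2.COLOR_RGB2BGR),None,fx=4,fy=4))"
```

```text
top
 cork [ 6.196e-01 -2.969e-01  2.770e-02  2.380e-02  2.610e-02  1.040e+02]
 cork [ 5.467e-01 -2.752e-01  2.790e-02  2.290e-02  2.500e-02  1.060e+02]
 cork [ 4.661e-01 -2.837e-01  2.770e-02  2.490e-02  2.500e-02  1.130e+02]
side
 cork [ 5.427e-01 -2.764e-01  2.620e-02  1.490e-02  2.900e-02  6.700e+01]
 cork [ 4.667e-01 -2.819e-01  2.630e-02  2.370e-02  3.160e-02  1.030e+02]
t 8.47 tcp [0.515  0.2625 0.2036] yaw 101.01 z [ 0.0085  0.0028 -1.    ] open 0.418 gf 0.0 q [ 0.32  0.23  1.57 -0.    1.33 -1.44] F [ 0.3 -0.7 -0.4]
 to [ 0.547 -0.276  0.2  ] tool mm [  71.4 -534.2    2.4] rows 12.925698027274528
 to [ 0.547 -0.276  0.008] tool mm [  1.7  -0.2 192. ] rows 4.6043165467625915
```

Call:
play_rows([
  [0.0047,-0.0382,0,0,0,0,0.06],
  [0.0047,-0.0382,0,0,0,0,0.06],
  [0.0047,-0.0382,0,0,0,0,0.06],
  [0.0047,-0.0382,0,0,0,0,0.06],
  [0.0047,-0.0382,0,0,0,0,0.06],
  [0.0047,-0.0382,0,0,0,0,0.06],
  [0.0047,-0.0382,0,0,0,0,0.06],
  [0.0047,-0.0382,0,0,0,0,0.06],
  [0.0047,-0.0382,0,0,0,0,0.06],
  [0.0047,-0.0382,0,0,0,0,0.06],
  [0.0047,-0.0382,0.015,0,0,0,0.06],
  [0.0047,-0.0382,0.015,0,0,0,0.06],
  [0.0047,-0.0382,0.015,0,0,0,0.06],
  [0.0047,-0.0382,0.015,0,0,0,0.06],
  [0,0,0.04,0,0,0,0.06],
  [0,0,0,0,0,0,0.06],
  [0,0,0,0,0,0,0.06],
])

```text
time: 9.93
tool_pos: [0.5461, -0.2739, 0.0941]
ee_rot: [0.299, -3.119, -0.012]
wrist_force: [-0.7, -0.0, -1.1]
opening: 0.703
gripper_force: 0.0
```

```bash
python3 c.py .547 -.2757 .008
```

```text
top
 cork [ 4.673e-01 -2.836e-01  2.760e-02  2.260e-02  2.470e-02  9.400e+01]
side
 cork [ 6.216e-01 -2.968e-01  2.670e-02  2.280e-02  2.910e-02  9.500e+01]
 cork [ 5.471e-01 -2.783e-01  2.600e-02  2.400e-02  3.240e-02  9.800e+01]
 cork [ 4.67e-01 -2.84e-01  2.57e-02  2.43e-02  3.06e-02  1.02e+02]
t 10.03 tcp [ 0.5498 -0.275   0.0991] yaw 101.05 z [-6.e-04  7.e-04 -1.e+00] open 0.705 gf 0.0 q [-0.6   0.42  1.55  0.    1.17 -2.37] F [ 0.5 -0.1 -0. ]
 to [ 0.547 -0.276  0.008] tool mm [ 2.8 -0.2 91.1] rows 2.186151351278339
```

View pics/t1c.png

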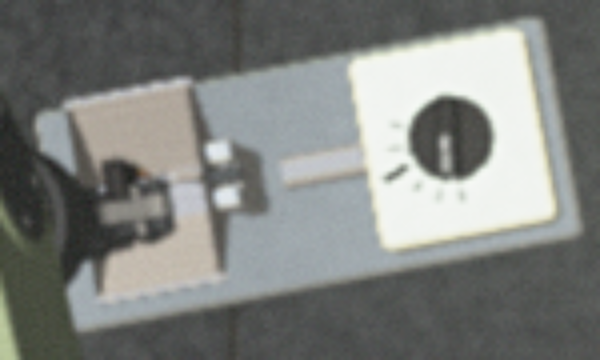

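The top crop shows the bucket upright under the gripper, with a hint of orange at (145,175). The dial pointer is at about 0.15-0.2 rad and the thick mark is at (395,172).

Call:
play_rows([
  [0.0028,0,0.03,0,0,0,0.06],
  [0,0,0.03,0,0,0,0.06],
  [0,0,0.02,0,0,0,0.06],
  [0,0,0.011,0,0,0,0.06],
  [0,0,0,0,0,0,0.06],
  [0,0,0,0,0,0,0.01],
  [0,0,0,0,0,0,0.01],
  [0,0,0,0,0,0,0.01],
  [0,0,0,0,0,0,0.01],
  [0,0,0,0,0,0,0.01],
  [0,0,0,0,0,0,0.01],
  [0,0,0,0,0,0,0.01],
  [0,0,-0.04,0,0,0,0.01],
  [0,0,-0.04,0,0,0,0.01],
  [0,0,0,0,0,0,0.01],
])

```text
time: 11.28
tool_pos: [0.5528, -0.2805, 0.0977]
ee_rot: [-0.3, 3.114, -0.017]
wrist_force: [1.7, -1.2, 1.9]
opening: 0.262
gripper_force: 59.0
```

```bash
python3 c.py; python3 -c "
from h import *
rel(sh(.03,-.01,.2),sh(.03,-.01,.114))
p=read_camera('top')
cv2.imwrite('pics/t2c.png',cv2.resize(cv2.cvtColor(p['color'][215:305,150:300],cv2.COLOR_RGB2BGR),None,fx=4,fy=4))"
```

```text
top
 cork [ 6.244e-01 -2.898e-01  2.890e-02  1.340e-02  1.140e-02  2.200e+01]
 cork [ 4.672e-01 -2.835e-01  2.720e-02  2.260e-02  2.570e-02  9.400e+01]
side
 cork [ 6.218e-01 -2.959e-01  2.650e-02  2.230e-02  3.120e-02  9.300e+01]
 cork [ 4.669e-01 -2.835e-01  2.660e-02  2.350e-02  2.910e-02  1.040e+02]
t 11.38 tcp [ 0.5494 -0.2783  0.0919] yaw 100.99 z [ 0.0062 -0.0044 -1.    ] open 0.261 gf 59.008932433789596 q [-0.61  0.43  1.56 -0.    1.15 -2.37] F [ 0.   0.7 -0.7]
t 11.38 tcp [ 0.5494 -0.2783  0.0919] yaw 100.99 z [ 0.0062 -0.0044 -1.    ] open 0.261 gf 59.008932433789596 q [-0.61  0.43  1.56 -0.    1.15 -2.37] F [ 0.   0.7 -0.7]
 to [0.575 0.254 0.2  ] tool mm [-126.9  516.9 -110.3] rows 13.034085030867331
 to [0.575 0.254 0.114] tool mm [ 0.4  0.5 86. ] rows 2.0623501199040777
```

View pics/t2c.png

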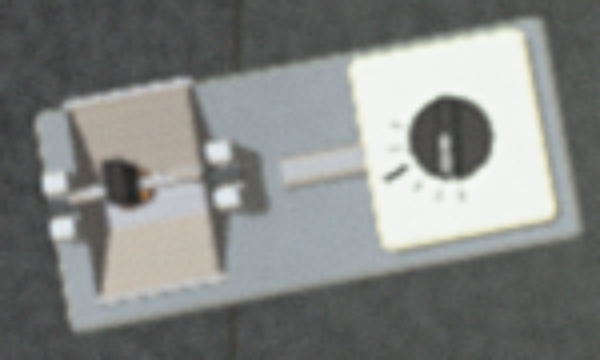

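Cork 1 sits on the bucket floor at about (148,190), and the bucket hangs level.

Call:
play_rows([
  [-0.009,0.0368,-0.014,0,0,0,0.01],
  [-0.009,0.0368,-0.014,0,0,0,0.01],
  [-0.009,0.0368,-0.014,0,0,0,0.01],
  [-0.009,0.0368,-0.014,0,0,0,0.01],
  [-0.009,0.0368,-0.014,0,0,0,0.01],
  [-0.009,0.0368,-0.014,0,0,0,0.01],
  [-0.009,0.0368,-0.014,0,0,0,0.01],
  [-0.009,0.0368,-0.014,0,0,0,0.01],
  [-0.009,0.0368,0,0,0,0,0.01],
  [-0.009,0.0368,0,0,0,0,0.01],
  [-0.009,0.0368,0,0,0,0,0.01],
  [-0.009,0.0368,0,0,0,0,0.01],
  [-0.009,0.0368,0,0,0,0,0.01],
  [-0.009,0.0368,0,0,0,0,0.01],
  [0,0,0,0,0,0,0.01],
  [0,0,0,0,0,0,0.01],
])

```text
time: 12.77
tool_pos: [0.5709, 0.2549, 0.1977]
ee_rot: [0.307, -3.123, 0.002]
wrist_force: [0.2, -1.3, -0.5]
opening: 0.266
gripper_force: 59.1
```

```bash
python3 -c "
from h import *
rel(sh(.03,-.01,.114))"
```

```text
t 12.77 tcp [0.5709 0.2549 0.1977] yaw 101.22 z [-0.0037 -0.0014 -1.    ] open 0.266 gf 59.063644335838035 q [ 0.28  0.34  1.44 -0.    1.36 -1.48] F [ 0.2 -1.3 -0.5]
 to [0.575 0.254 0.114] tool mm [-3.8 -1.8 83.7] rows 2.0104328616361924
```

Call:
play_rows([
  [-0.003,-0.001,0.035,0,0,0,0.01],
  [0,0,0.03,0,0,0,0.01],
  [0,0,0.02,0,0,0,0.01],
  [0,0,0,0,0,0,0.01],
  [0,0,0,0,0,0,0.04],
  [0,0,0,0,0,0,0.04],
  [0,0,0,0,0,0,0.04],
  [0,0,0,0,0,0,0.04],
  [0,0,0,0,0,0,0.04],
  [0,0,-0.04,0,0,0,0.04],
  [0,0,-0.04,0,0,0,0.04],
  [0,0,-0.005,0,0,0,0.04],
])

```text
time: 13.77
tool_pos: [0.5804, 0.2544, 0.2097]
ee_rot: [-0.3, 3.112, 0.004]
wrist_force: [1.7, 0.4, 2.3]
opening: 0.469
gripper_force: 0.0
```

Call:
play_rows([
  [0.0039,-0.0366,0,0,0,0,0.06],
  [0.0039,-0.0366,0,0,0,0,0.06],
  [0.0039,-0.0366,0,0,0,0,0.06],
  [0.0039,-0.0366,0,0,0,0,0.06],
  [0.0039,-0.0366,0,0,0,0,0.06],
  [0.0039,-0.0366,0,0,0,0,0.06],
  [0.0039,-0.0366,0,0,0,0,0.06],
  [0.0039,-0.0366,0,0,0,0,0.06],
  [0.0039,-0.0366,0,0,0,0,0.06],
  [0.0039,-0.0366,0,0,0,0,0.06],
  [0.0039,-0.0366,0.015,0,0,0,0.06],
  [0.0039,-0.0366,0.015,0,0,0,0.06],
  [0.0039,-0.0366,0.015,0,0,0,0.06],
  [0.0039,-0.0366,0.015,0,0,0,0.06],
  [0.0039,-0.0366,0.015,0,0,0,0.06],
  [0,0,0.02,0,0,0,0.06],
  [0,0,0,0,0,0,0.06],
  [0,0,0,0,0,0,0.06],
])

```text
time: 15.27
tool_pos: [0.6219, -0.2967, 0.1039]
ee_rot: [0.3, -3.125, -0.004]
wrist_force: [0.7, 1.1, 1.2]
opening: 0.702
gripper_force: 0.0
```

```bash
python3 c.py .6207 -.2967 .008; python3 -c "
from h import *
p=read_camera('top')
cv2.imwrite('pics/t3c.png',cv2.resize(cv2.cvtColor(p['color'][215:305,150:300],cv2.COLOR_RGB2BGR),None,fx=4,fy=4))"
```

```text
top
 cork [ 6.128e-01 -3.002e-01  2.730e-02  8.700e-03  1.360e-02  2.500e+01]
 cork [5.589e-01 2.443e-01 8.380e-02 4.900e-03 1.990e-02 2.400e+01]
 cork [5.413e-01 2.401e-01 8.490e-02 1.340e-02 1.900e-02 5.500e+01]
side
 cork [ 6.207e-01 -2.947e-01  2.660e-02  2.330e-02  3.040e-02  9.600e+01]
 cork [ 4.670e-01 -2.856e-01  2.670e-02  2.400e-02  3.200e-02  1.000e+02]
 cork [5.501e-01 2.667e-01 8.300e-02 1.910e-02 5.110e-02 6.100e+01]
 cork [5.396e-01 2.523e-01 8.210e-02 9.500e-03 3.000e-02 7.300e+01]
t 15.37 tcp [ 0.6238 -0.2964  0.1066] yaw 101.07 z [ 1.7e-03 -6.0e-04 -1.0e+00] open 0.698 gf 0.0 q [-0.57  0.56  1.34  0.    1.25 -2.33] F [-0.1  0.2  1. ]
 to [ 0.621 -0.297  0.008] tool mm [ 3.2  0.4 98.6] rows 2.365921663592252
```

View pics/t3c.png

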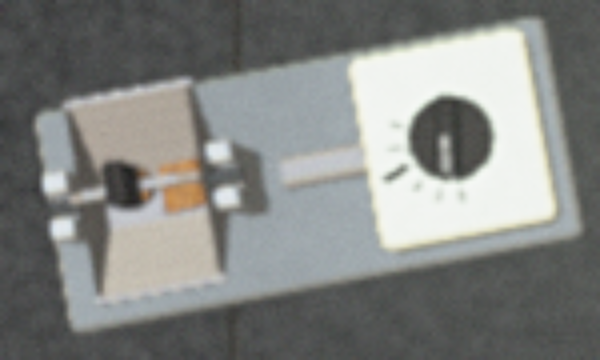

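Two corks now lie in the bucket at about (148,190) and (182,185). I'll take the third.

Call:
play_rows([
  [0.0032,0,0.035,0,0,0,0.06],
  [0,0,0.03,0,0,0,0.06],
  [0,0,0.02,0,0,0,0.06],
  [0,0,0.0135,0,0,0,0.06],
  [0,0,0,0,0,0,0.06],
  [0,0,0,0,0,0,0.01],
  [0,0,0,0,0,0,0.01],
  [0,0,0,0,0,0,0.01],
  [0,0,0,0,0,0,0.01],
  [0,0,0,0,0,0,0.01],
  [0,0,0,0,0,0,0.01],
  [0,0,0,0,0,0,0.01],
  [0,0,-0.04,0,0,0,0.01],
  [0,0,-0.04,0,0,0,0.01],
  [0,0,-0.02,0,0,0,0.01],
  [0,0,0,0,0,0,0.01],
])

```text
time: 16.75
tool_pos: [0.6243, -0.3009, 0.1153]
ee_rot: [-0.3, 3.116, -0.015]
wrist_force: [0.9, -0.5, 1.1]
opening: 0.26
gripper_force: 59.0
```

```bash
python3 -c "
from h import *
rel(sh(-.03,.012,.2),sh(-.03,.012,.114),sh(-.03,.012,.2),[.4668,-.2838,.2])"
```

```text
t 16.75 tcp [ 0.6243 -0.3009  0.1153] yaw 101.0 z [ 0.0124 -0.0082 -0.9999] open 0.26 gf 58.98389669288008 q [-0.57  0.54  1.33 -0.    1.25 -2.34] F [ 0.9 -0.5  1.1]
 to [0.512 0.264 0.2  ] tool mm [  1.9 575.3 -90.7] rows 13.966487405750472
 to [0.512 0.264 0.114] tool mm [ 0.9  0.9 86. ] rows 2.0623501199040764
 to [0.512 0.264 0.2  ] tool mm [ -0.9  -0.9 -86. ] rows 2.0623501199040764
 to [ 0.467 -0.284  0.2  ] tool mm [ 148.5 -529.3    3.9] rows 13.184482283495448
```

Call:
play_rows([
  [0,0.0381,-0.0115,0,0,0,0.01],
  [0,0.0381,-0.0115,0,0,0,0.01],
  [0,0.0381,-0.0115,0,0,0,0.01],
  [0,0.0381,-0.0115,0,0,0,0.01],
  [0,0.0381,-0.0115,0,0,0,0.01],
  [0,0.0381,-0.0115,0,0,0,0.01],
  [0,0.0381,-0.0115,0,0,0,0.01],
  [0,0.0381,-0.0115,0,0,0,0.01],
  [0,0.0381,0,0,0,0,0.01],
  [0,0.0381,0,0,0,0,0.01],
  [0,0.0381,0,0,0,0,0.01],
  [0,0.0381,0,0,0,0,0.01],
  [0,0.0381,0,0,0,0,0.01],
  [0,0.0381,0,0,0,0,0.01],
  [0.002,0.0381,0,0,0,0,0.01],
  [0,0,0,0,0,0,0.01],
  [0,0,0,0,0,0,0.01],
])

```text
time: 18.17
tool_pos: [0.5076, 0.2644, 0.198]
ee_rot: [0.308, -3.126, 0.001]
wrist_force: [-0.3, -0.7, 0.2]
opening: 0.265
gripper_force: 59.1
```

```bash
python3 -c "
from h import *
rel(sh(-.03,.012,.114))"
```

```text
t 18.17 tcp [0.5076 0.2644 0.198 ] yaw 101.24 z [-8.e-04 -7.e-04 -1.e+00] open 0.265 gf 59.06127562910115 q [ 0.33  0.23  1.58 -0.    1.33 -1.44] F [-0.3 -0.7  0.2]
 to [0.512 0.264 0.114] tool mm [-3.9 -1.  84. ] rows 2.0156402428139946
```

Call:
play_rows([
  [-0.003,0,0.035,0,0,0,0.01],
  [0,0,0.03,0,0,0,0.01],
  [0,0,0.02,0,0,0,0.01],
  [0,0,0,0,0,0,0.01],
  [0,0,0,0,0,0,0.04],
  [0,0,0,0,0,0,0.04],
  [0,0,0,0,0,0,0.04],
  [0,0,0,0,0,0,0.04],
  [0,0,0,0,0,0,0.04],
  [0,0,-0.04,0,0,0,0.04],
  [0,0,-0.04,0,0,0,0.04],
  [0,0,-0.005,0,0,0,0.04],
])

```text
time: 19.17
tool_pos: [0.5165, 0.2651, 0.2075]
ee_rot: [-0.3, 3.112, 0.005]
wrist_force: [1.7, 0.5, 1.6]
opening: 0.472
gripper_force: 0.0
```

Call:
play_rows([
  [0.0097,-0.0353,0,0,0,0,0.06],
  [0.0097,-0.0353,0,0,0,0,0.06],
  [0.0097,-0.0353,0,0,0,0,0.06],
  [0.0097,-0.0353,0,0,0,0,0.06],
  [0.0097,-0.0353,0,0,0,0,0.06],
  [0.0097,-0.0353,0,0,0,0,0.06],
  [0.0097,-0.0353,0,0,0,0,0.06],
  [0.0097,-0.0353,0,0,0,0,0.06],
  [0.0097,-0.0353,0,0,0,0,0.06],
  [0.0097,-0.0353,0,0,0,0,0.06],
  [0.0097,-0.0353,0.015,0,0,0,0.06],
  [0.0097,-0.0353,0.015,0,0,0,0.06],
  [0.0097,-0.0353,0.015,0,0,0,0.06],
  [0.0097,-0.0353,0.015,0,0,0,0.06],
  [0.0097,-0.0353,0.015,0,0,0,0.06],
  [0,0,0.02,0,0,0,0.06],
  [0,0,0,0,0,0,0.06],
  [0,0,0,0,0,0,0.06],
])

```text
time: 20.67
tool_pos: [0.4691, -0.2836, 0.1029]
ee_rot: [0.3, -3.126, -0.004]
wrist_force: [0.6, 1.3, -0.1]
opening: 0.699
gripper_force: 0.0
```

```bash
python3 c.py .4668 -.2838 .008
```

```text
top
 cork [5.576e-01 2.435e-01 8.460e-02 6.900e-03 2.070e-02 2.900e+01]
 cork [5.264e-01 2.483e-01 9.910e-02 3.240e-02 4.560e-02 1.670e+02]
side
 cork [ 4.668e-01 -2.844e-01  2.610e-02  2.400e-02  2.960e-02  1.010e+02]
 cork [5.497e-01 2.664e-01 8.330e-02 2.130e-02 5.300e-02 7.500e+01]
 cork [5.237e-01 2.636e-01 9.900e-02 2.650e-02 2.490e-02 2.140e+02]
t 20.77 tcp [ 0.4707 -0.2837  0.1048] yaw 101.07 z [ 1.4e-03 -8.0e-04 -1.0e+00] open 0.702 gf 0.0 q [-0.7   0.29  1.72  0.    1.13 -2.46] F [-0.1  0.1  0.2]
 to [ 0.467 -0.284  0.008] tool mm [ 4.   0.8 96.8] rows 2.323682763378225
```

Call:
play_rows([
  [0.004,0,0.035,0,0,0,0.06],
  [0,0,0.03,0,0,0,0.06],
  [0,0,0.02,0,0,0,0.06],
  [0,0,0.012,0,0,0,0.06],
  [0,0,0,0,0,0,0.06],
  [0,0,0,0,0,0,0.01],
  [0,0,0,0,0,0,0.01],
  [0,0,0,0,0,0,0.01],
  [0,0,0,0,0,0,0.01],
  [0,0,0,0,0,0,0.01],
  [0,0,0,0,0,0,0.01],
  [0,0,0,0,0,0,0.01],
  [0,0,-0.04,0,0,0,0.01],
  [0,0,-0.04,0,0,0,0.01],
  [0,0,-0.02,0,0,0,0.01],
  [0,0,0,0,0,0,0.01],
])

```text
time: 22.1
tool_pos: [0.4701, -0.2885, 0.1136]
ee_rot: [-0.3, 3.118, -0.016]
wrist_force: [1.1, -0.4, 0.1]
opening: 0.267
gripper_force: 59.0
```

```bash
python3 -c "
from h import *
rel(sh(.03,.008,.2))
p=read_camera('top')
cv2.imwrite('pics/t4c.png',cv2.resize(cv2.cvtColor(p['color'][215:305,150:300],cv2.COLOR_RGB2BGR),None,fx=4,fy=4))"
```

```text
t 22.1 tcp [ 0.4701 -0.2885  0.1136] yaw 101.0 z [ 0.0105 -0.0091 -0.9999] open 0.267 gf 58.96267595817335 q [-0.71  0.27  1.72 -0.    1.13 -2.47] F [ 1.1 -0.4  0.1]
 to [0.571 0.271 0.2  ] tool mm [-207.   529.4  -90.4] rows 13.803120930015824
```

View pics/t4c.png

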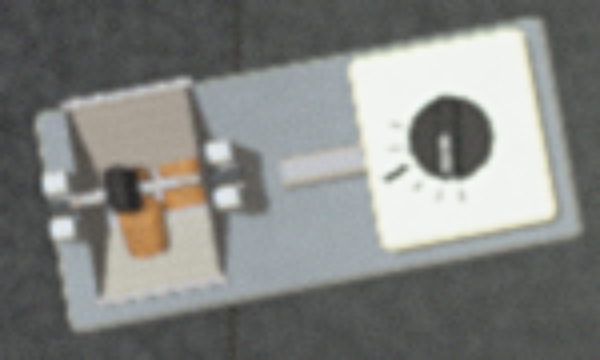

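Three corks are in: two on the floor and the third lying on the -x slope at (145,228).

Call:
play_rows([
  [-0.0138,0.0351,-0.0115,0,0,0,0.01],
  [-0.0138,0.0351,-0.0115,0,0,0,0.01],
  [-0.0138,0.0351,-0.0115,0,0,0,0.01],
  [-0.0138,0.0351,-0.0115,0,0,0,0.01],
  [-0.0138,0.0351,-0.0115,0,0,0,0.01],
  [-0.0138,0.0351,-0.0115,0,0,0,0.01],
  [-0.0138,0.0351,-0.0115,0,0,0,0.01],
  [-0.0138,0.0351,-0.0115,0,0,0,0.01],
  [-0.0138,0.0351,0,0,0,0,0.01],
  [-0.0138,0.0351,0,0,0,0,0.01],
  [-0.0138,0.0351,0,0,0,0,0.01],
  [-0.0138,0.0351,0,0,0,0,0.01],
  [-0.0138,0.0351,0,0,0,0,0.01],
  [-0.0138,0.0351,0,0,0,0,0.01],
  [-0.0138,0.0351,0,0,0,0,0.01],
  [0,0,0,0,0,0,0.01],
  [0,0,0,0,0,0,0.01],
])

```text
time: 23.57
tool_pos: [0.5676, 0.2729, 0.1965]
ee_rot: [0.306, -3.124, 0.002]
wrist_force: [0.2, 0.2, -0.3]
opening: 0.267
gripper_force: 59.0
```

```bash
python3 -c "
from h import *
rel(sh(.03,.008,.114))"
```

```text
t 23.57 tcp [0.5676 0.2729 0.1965] yaw 101.2 z [-0.0029 -0.0013 -1.    ] open 0.267 gf 59.030638594413176 q [ 0.31  0.35  1.43 -0.    1.36 -1.46] F [ 0.2  0.2 -0.3]
 to [0.571 0.271 0.114] tool mm [-3.6 -2.1 82.5] rows 1.981773392053392
```

Call:
play_rows([
  [-0.003,-0.001,0.035,0,0,0,0.01],
  [0,0,0.03,0,0,0,0.01],
  [0,0,0.018,0,0,0,0.01],
  [0,0,0,0,0,0,0.01],
  [0,0,0,0,0,0,0.04],
  [0,0,0,0,0,0,0.04],
  [0,0,0,0,0,0,0.04],
  [0,0,0,0,0,0,0.04],
  [0,0,0,0,0,0,0.04],
  [0,0,-0.04,0,0,0,0.04],
  [0,0,-0.04,0,0,0,0.04],
  [0.005,-0.028,-0.005,0,0,0,0.04],
  [0.005,-0.029,0,0,0,0,0.04],
  [0.005,-0.029,0,0,0,0,0.04],
  [0.005,-0.029,0,0,0,0,0.04],
  [0.005,-0.029,0,0,0,0,0.04],
  [0.005,-0.029,0,0,0,0,0.04],
  [0,0,0.02,0,0,0,0.04],
  [0,0,0,0,0,0,0.04],
  [0,0,0,0,0,0,0.04],
])

```text
time: 25.23
tool_pos: [0.5745, 0.0953, 0.18]
ee_rot: [0.3, -3.125, -0.001]
wrist_force: [-0.3, 0.5, 0.7]
opening: 0.47
gripper_force: 0.0
```

```bash
python3 c.py; python3 -c "
from h import *
rel(sh(0,-.165,.18),sh(0,-.165,.074))
p=read_camera('top')
cv2.imwrite('pics/t5c.png',cv2.resize(cv2.cvtColor(p['color'][215:305,150:300],cv2.COLOR_RGB2BGR),None,fx=4,fy=4))"
```

```text
top
 cork [5.652e-01 2.665e-01 1.006e-01 1.600e-02 1.450e-02 4.900e+01]
 cork [5.231e-01 2.660e-01 1.019e-01 1.740e-02 9.700e-03 3.400e+01]
side
 cork [5.569e-01 2.723e-01 1.006e-01 3.070e-02 3.380e-02 1.980e+02]
 cork [5.236e-01 2.641e-01 9.850e-02 2.580e-02 2.350e-02 2.260e+02]
t 25.33 tcp [0.5757 0.0962 0.1814] yaw 101.06 z [ 9.e-04  3.e-04 -1.e+00] open 0.468 gf 0.0 q [ 0.02  0.27  1.57  0.    1.3  -1.75] F [ 0.6 -0.   0.4]
t 25.33 tcp [0.5757 0.0962 0.1814] yaw 101.06 z [ 9.e-04  3.e-04 -1.e+00] open 0.468 gf 0.0 q [ 0.02  0.27  1.57  0.    1.3  -1.75] F [ 0.6 -0.   0.4]
 to [0.574 0.096 0.18 ] tool mm [1.5 0.  1.4] rows 0.04972408774435122
 to [0.574 0.096 0.074] tool mm [ 1.00e-01 -0.00e+00  1.06e+02] rows 2.541966426858513
```

View pics/t5c.png

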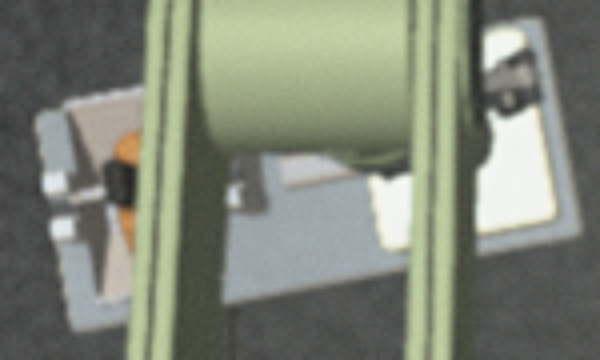

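All four corks are inside the hanging bucket, at about (128,155) and (128,235) with two underneath. Next is the dial.

Call:
play_rows([
  [0.001,0,0.03,0,0,4.5,0.04],
  [0,0,0.03,0,0,4.5,0.04],
  [0,0,0.02,0,0,0,0.04],
  [0,0,0.015,0,0,0,0.04],
  [0,0,0.01,0,0,0,0.04],
  [0,0,0,0,0,0,0.04],
  [0,0,0,0,0,0,0],
  [0,0,0,0,0,0,0],
  [0,0,0,0,0,0,0],
  [0,0,0,0,0,0,0],
  [0,0,0,0,0,0,0],
  [0,0,0,0,0,0,0],
])

```text
time: 26.38
tool_pos: [0.576, 0.096, 0.0775]
ee_rot: [-0.055, 3.137, 0.002]
wrist_force: [-0.4, 4.0, 6.7]
opening: 0.124
gripper_force: 62.9
```

```bash
python3 -c "
from h import *
rel(sh(0,-.165,.076))"
```

```text
t 26.38 tcp [0.576  0.096  0.0775] yaw 92.0 z [ 0.0037  0.0013 -1.    ] open 0.124 gf 62.85147428512573 q [ 0.02  0.39  1.65  0.    1.1  -1.59] F [-0.4  4.   6.7]
 to [0.574 0.096 0.076] tool mm [1.8 0.  1.5] rows 0.05651190182769999
```

Call:
play_rows([
  [0,0,0,0,0,6.66,0],
  [0,0,0,0,0,6.66,0],
  [0,0,0,0,0,6.66,0],
  [0,0,0,0,0,6.66,0],
  [0,0,0,0,0,6.66,0],
  [0,0,0,0,0,6.66,0],
  [0,0,0,0,0,6.66,0],
  [0,0,0,0,0,6.66,0],
  [0,0,0,0,0,6.66,0],
  [0,0,0,0,0,0,0],
  [0,0,0,0,0,0,0],
  [0,0,0,0,0,0,0],
  [0,0,0,0,0,0,0],
])

```text
time: 27.47
tool_pos: [0.5756, 0.0952, 0.0775]
ee_rot: [1.521, 2.746, 0.002]
wrist_force: [-1.3, 2.4, 6.9]
opening: 0.122
gripper_force: 63.0
```

```bash
python3 -c "
from h import *
rel(sh(0,-.165,.076))
p=read_camera('side')
cv2.imwrite('pics/s2c.png',cv2.resize(cv2.cvtColor(p['color'][260:410,230:380],cv2.COLOR_RGB2BGR),None,fx=4,fy=4,interpolation=cv2.INTER_CUBIC))"
```

```text
t 27.47 tcp [0.5756 0.0952 0.0775] yaw 32.05 z [ 0.0025  0.     -1.    ] open 0.122 gf 63.023825883865356 q [ 0.02  0.39  1.65  0.    1.1  -0.54] F [-1.3  2.4  6.9]
 to [0.574 0.096 0.076] tool mm [ 1.3 -0.8  1.5] rows 0.05173517631639449
```

View pics/s2c.png

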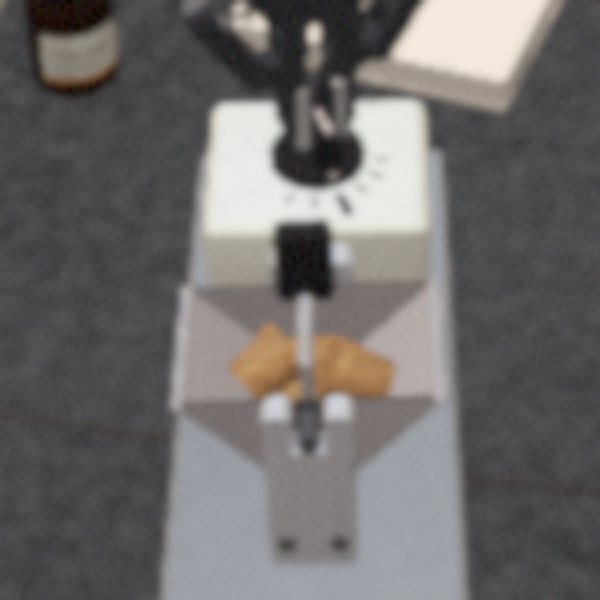

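The end of the dial bar at (333,173) points at the thick mark at (345,205). The bucket and corks are steady. I hold about 2 s, then turn back.

Call:
play_rows([
  [0,0,0,0,0,0,0],
  [0,0,0,0,0,0,0],
  [0,0,0,0,0,0,0],
  [0,0,0,0,0,0,0],
  [0,0,0,0,0,0,0],
  [0,0,0,0,0,0,0],
  [0,0,0,0,0,0,0],
  [0,0,0,0,0,0,0],
  [0,0,0,0,0,0,0],
  [0,0,0,0,0,0,0],
  [0,0,0,0,0,0,0],
  [0,0,0,0,0,0,0],
  [0,0,0,0,0,0,0],
  [0,0,0,0,0,0,0],
  [0,0,0,0,0,0,0],
  [0,0,0,0,0,0,0],
  [0,0,0,0,0,0,0],
  [0,0,0,0,0,0,0],
  [0,0,0,0,0,0,0],
  [0,0,0,0,0,0,0],
])

```text
time: 29.18
tool_pos: [0.5756, 0.0952, 0.0775]
ee_rot: [1.521, 2.746, 0.002]
wrist_force: [-1.4, 1.7, 7.9]
opening: 0.122
gripper_force: 63.0
```

Call:
play_rows([
  [0,0,0,0,0,0,0],
  [0,0,0,0,0,0,0],
  [0,0,0,0,0,-6.3,0],
  [0,0,0,0,0,-6.3,0],
  [0,0,0,0,0,-6.3,0],
  [0,0,0,0,0,-6.3,0],
  [0,0,0,0,0,-6.3,0],
  [0,0,0,0,0,-6.3,0],
  [0,0,0,0,0,-6.3,0],
  [0,0,0,0,0,-6.3,0],
  [0,0,0,0,0,-6.3,0],
  [0,0,0,0,0,-6.3,0],
  [0,0,0,0,0,-6.3,0],
  [0,0,0,0,0,0,0],
  [0,0,0,0,0,0,0],
  [0,0,0,0,0,0,0],
])

```text
time: 30.52
tool_pos: [0.576, 0.0961, 0.0776]
ee_rot: [-0.309, 3.122, 0.002]
wrist_force: [0.2, 3.8, 6.6]
opening: 0.124
gripper_force: 62.9
```

```bash
python3 -c "
from h import *
rel(sh(0,-.165,.076));print(sense()['ft_torque'])"
```

```text
t 30.52 tcp [0.576  0.0961 0.0776] yaw 101.32 z [ 0.0037  0.0017 -1.    ] open 0.124 gf 62.879934310913086 q [ 0.02  0.39  1.65  0.    1.1  -1.75] F [0.2 3.8 6.6]
 to [0.574 0.096 0.076] tool mm [1.8 0.2 1.6] rows 0.05706006450973923
[ 0.63620871  0.02372554 -0.13562095]
```

Call:
play_rows([
  [0,0,0,0,0,0,0.04],
  [0,0,0,0,0,0,0.04],
  [0,0,0,0,0,0,0.04],
  [0,0,0,0,0,0,0.04],
  [0,0,-0.03,0,0,0,0.04],
  [0,0,-0.04,0,0,0,0.04],
  [0,0,-0.04,0,0,0,0.04],
  [0,0.02,-0.02,0,0,0,0.04],
  [0,0.03,0,0,0,0,0.04],
  [0,0.03,0,0,0,0,0.04],
  [0,0.03,0,0,0,0,0.04],
  [0,0.03,0,0,0,0,0.04],
  [0,0.025,0,0,0,0,0.04],
  [0,0,0,0,0,0,0.04],
  [0,0,0,0,0,0,0.04],
  [0,0,0,0,0,0,0.04],
])

```text
time: 31.85
tool_pos: [0.5419, 0.2563, 0.2052]
ee_rot: [0.311, -3.126, 0.002]
wrist_force: [-0.1, 0.2, 0.2]
opening: 0.468
gripper_force: 0.0
```

```bash
python3 b.py | grep -E "top|side|grip|dialbar|rims|tray"; python3 -c "
from h import *
rel(sh(0,0,.2),sh(0,0,.14))
p=read_camera('top')
cv2.imwrite('pics/t6c.png',cv2.resize(cv2.cvtColor(p['color'][205:305,150:400],cv2.COLOR_RGB2BGR),None,fx=3,fy=3,interpolation=cv2.INTER_CUBIC))"
```

```text
top
dialbar 1133 (array([508.9, 138.9]), array([ 48.2, 194.4]), 61.4) 0.5899364234828797
grip 8301 (array([499.4, 240.4]), array([181.7, 124.4]), 13.6) [0.51565993 0.24454468 0.53587692] 0.5781078877333603
rims (array([544.9, 250.9]), array([112.9,  93.1]), 10.8)
tray (array([ 580.1, -114.8]), array([133.1, 194.5]), 79.7) [0.003128   0.0058911  0.02497658]
side
dialbar 199 (array([497.8, 144.4]), array([ 38.7, 169.5]), 61.8) 0.5895729999914358
grip 18836 (array([496.6, 250.3]), array([175.5, 124.3]), 16.1) [0.50837404 0.28133635 0.48163663] 0.5682498554392499
rims (array([543.1, 259.6]), array([110.8, 106.6]), 11.3)
tray (array([ 568.6, -111.8]), array([135.7, 169.8]), 79.3) [0.00312802 0.00526011 0.02337318]
t 31.95 tcp [0.5422 0.2557 0.2053] yaw 101.28 z [-3.e-04 -7.e-04 -1.e+00] open 0.466 gf 0.0 q [ 0.3   0.28  1.51 -0.    1.36 -1.47] F [-0.1 -0.  -0.3]
 to [0.543 0.258 0.2  ] tool mm [-1.5  2.   5.3] rows 0.1415134721492404
 to [0.543 0.258 0.14 ] tool mm [-0.  0. 60.] rows 1.4388489208633097
```

View pics/t6c.png

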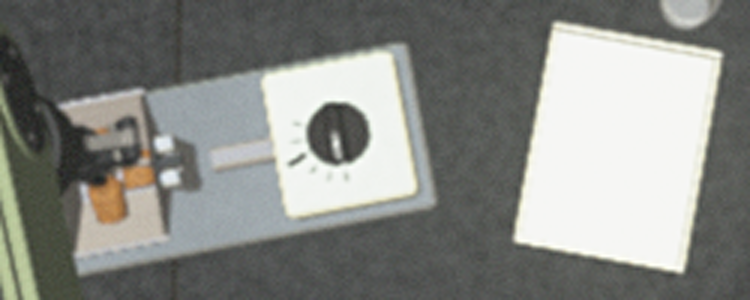

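Call:
play_rows([
  [-0.0015,0.002,0.02,0,0,0,0.04],
  [0,0,0.02,0,0,0,0.04],
  [0,0,0.015,0,0,0,0.04],
  [0,0,0.008,0,0,0,0.04],
  [0,0,0,0,0,0,0.04],
  [0,0,0,0,0,0,0.04],
])

```text
time: 32.5
tool_pos: [0.5433, 0.2585, 0.1425]
ee_rot: [0.309, -3.126, 0.0]
wrist_force: [0.3, -0.4, -0.3]
opening: 0.47
gripper_force: 0.0
```

```bash
python3 -c "
from h import *
rel(sh(0,0,.141))
for c in ['top','side']:
    p=read_camera(c);W=pts(p);Z=W[...,2];b=(abs(W[...,0]-.574)<.035)&(abs(W[...,1]-.096)<.035)
    m=b&(Z>.082)&(Z<.12);print(c,m.sum(),rect(W[m]))
    g=p['color'].max(2);m2=b&(Z>.075)&(g>110);w=W[m2];print('ptr',m2.sum(),w.mean(0),np.linalg.svd(w[:,:2]-w[:,:2].mean(0))[2][0] if len(w)>2 else '')
"
```

```text
t 32.5 tcp [0.5433 0.2585 0.1425] yaw 101.3 z [-5.e-04 -3.e-04 -1.e+00] open 0.47 gf 0.0 q [ 0.3   0.35  1.56 -0.    1.24 -1.47] F [ 0.3 -0.4 -0.3]
 to [0.543 0.258 0.141] tool mm [ 0.1 -0.5  1.5] rows 0.03905046517911667
top 118 (array([574.8,  95.2]), array([43.2, 12.4]), 11.7)
ptr 33 [0.5695614  0.09528226 0.09414792] [-0.9896663  -0.14338972]
side 28 (array([558.1,  95.4]), array([ 8. , 10.9]), 10.3)
ptr 12 [0.55528526 0.0945293  0.08911757] [-0.4696324   0.88286205]
```

The dial bar now measures 11.7°, aligned with the shaker, so it is off. I grip the bucket and lift.

Call:
play_rows([
  [0,-0.0005,0.001,0,0,0,0.03],
  [0,0,0,0,0,0,0],
  [0,0,0,0,0,0,0],
  [0,0,0,0,0,0,0],
  [0,0,0,0,0,0,0],
  [0,0,0,0,0,0,0],
  [0,0,0,0,0,0,0],
  [0,0,-0.003,0,0,0,0],
  [0,0,-0.006,0,0,0,0],
  [0,0,-0.008,0,0,0,0],
  [0,0,-0.01,0,0,0,0],
  [0,0,-0.012,0,0,0,0],
  [0,0,-0.012,0,0,0,0],
  [0,0,-0.012,0,0,0,0],
  [0,0,-0.012,0,0,0,0],
  [0,0,-0.012,0,0,0,0],
  [0,0,-0.012,0,0,0,0],
  [0,0,-0.008,0,0,0,0],
  [0,0,-0.003,0,0,0,0],
  [0,0,0,0,0,0,0],
])

```text
time: 34.27
tool_pos: [0.5437, 0.2589, 0.253]
ee_rot: [-0.311, 3.124, 0.001]
wrist_force: [0.4, -0.5, -3.2]
opening: 0.129
gripper_force: 58.9
```

```bash
python3 -c "
from h import *
rel([.572,-.113,.25])
for c in ['top','side']:
    p=read_camera(c);W=pts(p);ok=p['z_map']>0;X,Y,Z=W[...,0],W[...,1],W[...,2];col=p['color'].astype(int)
    m=ok&(X>.45)&(X<.69)&(Y>-.21)&(Y<-.02)&(Z<.027)&(col.min(2)>165)
    m=cv2.morphologyEx(m.astype(np.uint8),cv2.MORPH_OPEN,np.ones((5,5)))>0
    r=cv2.minAreaRect((W[m][:,:2]*1000).astype(np.float32));print(c,r,cv2.boxPoints(r).round())
p=read_camera('side');save(p,'s3.png')"
```

```text
t 34.27 tcp [0.5437 0.2589 0.253 ] yaw 101.36 z [ 2.1e-03  7.0e-04 -1.0e+00] open 0.129 gf 58.86507511138916 q [ 0.3   0.25  1.45  0.    1.45 -1.47] F [ 0.4 -0.5 -3.2]
 to [ 0.572 -0.113  0.25 ] tool mm [  45.5 -370.2    2.8] rows 8.944928350541566
top ((590.5978393554688, -116.94434356689453), (132.92022705078125, 215.37542724609375), 79.60186004638672) [[ 473. -163.]
 [ 685. -202.]
 [ 709.  -71.]
 [ 497.  -32.]]
side ((558.9494018554688, -110.63888549804688), (134.97845458984375, 149.84521484375), 80.489501953125) [[ 474. -165.]
 [ 622. -190.]
 [ 644.  -56.]
 [ 496.  -32.]]
```

View pics/s3.png

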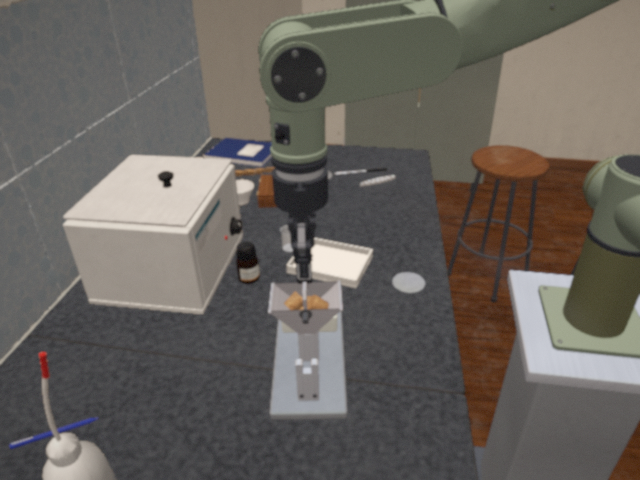

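The bucket is lifted level with the corks inside, seen at (305,302). Next I move over the tray and yaw so the bucket's y axis lies along the tray's long axis.

Call:
play_rows([
  [0.001,-0.01,0,0,0,0,0],
  [0.0018,-0.02,0,0,0,0,0],
  [0.0021,-0.0225,0,0,0,0,0],
  [0.0021,-0.0225,0,0,0,0,0],
  [0.0021,-0.0225,0,0,0,0,0],
  [0.0021,-0.0225,0,0,0,0,0],
  [0.0021,-0.0225,0,0,0,0,0],
  [0.0021,-0.0225,0,0,0,0,0],
  [0.0021,-0.0225,0,0,0,0,0],
  [0.0021,-0.0225,0,0,0,0,0],
  [0.0021,-0.0225,0,0,0,0,0],
  [0.0021,-0.0225,0,0,0,0,0],
  [0.0021,-0.0225,0,0,0,0,0],
  [0.0021,-0.0225,0,0,0,0,0],
  [0.0018,-0.018,0,0,0,0,0],
  [0.001,-0.009,0,0,0,0,0],
])

```text
time: 35.75
tool_pos: [0.5768, -0.071, 0.2507]
ee_rot: [0.307, -3.125, 0.002]
wrist_force: [0.4, 0.1, -3.4]
opening: 0.127
gripper_force: 58.9
```

Call:
play_rows([
  [0,0,0,0,0,3,0],
  [0,0,0,0,0,5,0],
  [0,0,0,0,0,6,0],
  [0,0,0,0,0,6,0],
  [0,0,0,0,0,6,0],
  [0,0,0,0,0,6,0],
  [0,0,0,0,0,6,0],
  [0,0,0,0,0,6,0],
  [0,0,0,0,0,6,0],
  [0,0,0,0,0,6,0],
  [0,0,0,0,0,6,0],
  [0,0,0,0,0,6,0],
  [0,0,0,0,0,6,0],
  [0,0,0,0,0,6,0],
  [0,0,0,0,0,6,0],
  [0,0,0,0,0,6,0],
  [0,0,0,0,0,6,0],
  [0,0,0,0,0,6,0],
  [0,0,0,0,0,5,0],
  [0,0,0,0,0,2.7,0],
])

```text
time: 37.42
tool_pos: [0.5768, -0.0677, 0.2509]
ee_rot: [-2.415, -2.007, 0.001]
wrist_force: [0.8, 0.1, -4.0]
opening: 0.131
gripper_force: 58.9
```

Call:
play_rows([
  [0,0,0,0,0,0,0],
  [0,0,0,0,3,0,0],
  [0,0,0,0,3,0,0],
  [0,0,0,0,0,0,0],
  [0,0,0,0,0,0,0],
])

```text
time: 37.83
tool_pos: [0.5769, -0.0686, 0.2512]
ee_rot: [-2.36, -1.967, -0.122]
wrist_force: [-0.6, 0.6, -3.1]
opening: 0.122
gripper_force: 58.9
```

```bash
python3 c.py; python3 -c "
from h import *
rel([.5776,-.0636,.253])
for c in ['top','side']:
    p=read_camera(c);W=pts(p);ok=p['z_map']>0;X,Y,Z=W[...,0],W[...,1],W[...,2]
    for t in ['tray','beaker_mid']:
        print(c,t,[(round(d['score'],2),np.round(d['box'])) for d in look_for(p,t)[:1]])"
```

```text
top
side
t 37.93 tcp [ 0.5772 -0.0678  0.2514] yaw -10.31 z [ 0.0182  0.1021 -0.9946] open 0.127 gf 58.90233635902405 q [-0.32  0.2   1.51  0.1   1.45 -0.16] F [ 0.2 -0.4 -4. ]
t 37.93 tcp [ 0.5772 -0.0678  0.2514] yaw -10.31 z [ 0.0182  0.1021 -0.9946] open 0.127 gf 58.90233635902405 q [-0.32  0.2   1.51  0.1   1.45 -0.16] F [ 0.2 -0.4 -4. ]
 to [ 0.578 -0.064  0.253] tool mm [ 4.3 -0.3 -1.1] rows 0.10786424023319682
top tray [(0.59, array([322., 256., 375., 294.]))]
top beaker_mid []
side tray [(0.64, array([288., 237., 373., 285.]))]
side beaker_mid [(0.96, array([282., 225., 300., 254.]))]
```

Positive q4 tips the way I want, with the gripper on the empty side. I compute the pour rows now.

```bash
cat > pour.py <<'E'
from h import *
C=np.array([.5686,-.1128]);a=np.deg2rad(-10.35)
L=np.array([np.cos(a),np.sin(a),0]);S=np.array([-L[1],L[0],0]);Zz=np.array([0,0,1.])
def pose(phi,sL,zL):
    f=np.deg2rad(phi);c,s=np.cos(f),np.sin(f)
    sH=sL+.055*(c-s);zH=zL+.055*(s+c)
    P=np.r_[C,0]+S*(sH+.0145*s)+Zz*(zH-.0145*c)
    t=S*s-Zz*c; return P,np.c_[np.cross(L,t),L,t]
s=sense();P=np.array(s["tool_pos"]);M=R.from_rotvec(s["ee_rot"]).as_matrix()
def steps(w):
    global P,M
    for q in w:
        P2,M2=pose(*q);d=M.T@(P2-P);r=np.rad2deg(R.from_matrix(M.T@M2).as_rotvec())
        print(np.round(q,3),(d*1000).round(1),r.round(2));P,M=P2,M2
if __name__=="__main__":
    steps([(6,-.005,.15),(6,-.005,.12),(6,-.005,.085)])
    k=np.linspace(0,1,8)[1:];steps(np.c_[6+42*k,-.005+.015*k,.085-.027*k]);print()
    k=np.linspace(0,1,8)[1:];steps(np.c_[48+42*k,.010+.005*k,.058+0*k]);print()
    k=np.linspace(0,1,3)[1:];steps(np.c_[90+10*k,.015+0*k,.058+.022*k])
E
python3 pour.py
```

```text
[ 6.0e+00 -5.0e-03  1.5e-01] [-6.4 -0.5 55.2] [0.   0.01 0.05]
[ 6.0e+00 -5.0e-03  1.2e-01] [-3.1  0.  29.8] [0. 0. 0.]
[ 6.0e+00 -5.0e-03  8.5e-02] [-3.7  0.  34.8] [0. 0. 0.]
[ 1.2e+01 -3.0e-03  8.1e-02] [-2.8 -0.  -1.5] [0. 6. 0.]
[ 1.8e+01 -1.0e-03  7.7e-02] [-3.2  0.  -1.3] [-0.  6. -0.]
[2.4e+01 1.0e-03 7.3e-02] [-3.7  0.  -1.2] [ 0.  6. -0.]
[3.e+01 4.e-03 7.e-02] [-4.1 -0.  -1.1] [-0.  6.  0.]
[3.6e+01 6.0e-03 6.6e-02] [-4.6 -0.  -1.1] [-0.  6. -0.]
[4.2e+01 8.0e-03 6.2e-02] [-5.1 -0.  -1.1] [0. 6. 0.]
[4.8e+01 1.0e-02 5.8e-02] [-5.5  0.  -1.2] [-0.  6. -0.]

[5.4e+01 1.1e-02 5.8e-02] [-4.1 -0.  -5. ] [0. 6. 0.]
[6.0e+01 1.1e-02 5.8e-02] [-4.1  0.  -4.9] [-0.  6. -0.]
[6.6e+01 1.2e-02 5.8e-02] [-4.2 -0.  -4.9] [-0.  6. -0.]
[7.2e+01 1.3e-02 5.8e-02] [-4.2 -0.  -4.9] [-0.  6.  0.]
[7.8e+01 1.4e-02 5.8e-02] [-4.3  0.  -4.8] [0. 6. 0.]
[8.4e+01 1.4e-02 5.8e-02] [-4.4  0.  -4.8] [-0.  6. -0.]
[9.0e+01 1.5e-02 5.8e-02] [-4.5 -0.  -4.8] [-0.  6.  0.]

[9.5e+01 1.5e-02 6.9e-02] [ 7.3  0.  -4.6] [0. 5. 0.]
[1.0e+02 1.5e-02 8.0e-02] [ 7.2  0.  -3.7] [-0.  5.  0.]
```

Call:
play_rows([
  [-0.0015,0,0.014,0,0,0,0],
  [-0.0024,0,0.022,0,0,0,0],
  [-0.0025,0,0.022,0,0,0,0],
  [-0.0025,0,0.022,0,0,0,0],
  [-0.0024,0,0.022,0,0,0,0],
  [-0.0019,0,0.018,0,0,0,0],
  [0,0,0,0,0,0,0],
  [-0.0028,0,-0.0015,0,6,0,0],
  [-0.0032,0,-0.0013,0,6,0,0],
  [-0.0037,0,-0.0012,0,6,0,0],
  [-0.0041,0,-0.0011,0,6,0,0],
  [-0.0046,0,-0.0011,0,6,0,0],
  [-0.0051,0,-0.0011,0,6,0,0],
  [-0.0055,0,-0.0012,0,6,0,0],
  [0,0,0,0,0,0,0],
  [0,0,0,0,0,0,0],
])

```text
time: 39.57
tool_pos: [0.5721, -0.0983, 0.125]
ee_rot: [-1.903, -1.584, -0.844]
wrist_force: [-0.4, -0.3, -3.7]
opening: 0.125
gripper_force: 59.2
```

```bash
python3 -c "
from pour import *
rel();steps([(48,.01,.058)])
p=read_camera('side')
cv2.imwrite('pics/s4c.png',cv2.resize(cv2.cvtColor(p['color'][170:320,220:420],cv2.COLOR_RGB2BGR),None,fx=4,fy=4,interpolation=cv2.INTER_CUBIC))"
```

```text
t 39.57 tcp [ 0.5721 -0.0983  0.125 ] yaw -10.45 z [ 0.1338  0.7292 -0.6711] open 0.125 gf 59.15584087371826 q [-0.69  0.54  1.56  0.7   1.54 -0.72] F [-0.4 -0.3 -3.7]
[4.8e+01 1.0e-02 5.8e-02] [ 2.  -0.9  0.7] [ 0.03  0.15 -0.11]
```

View pics/s4c.png

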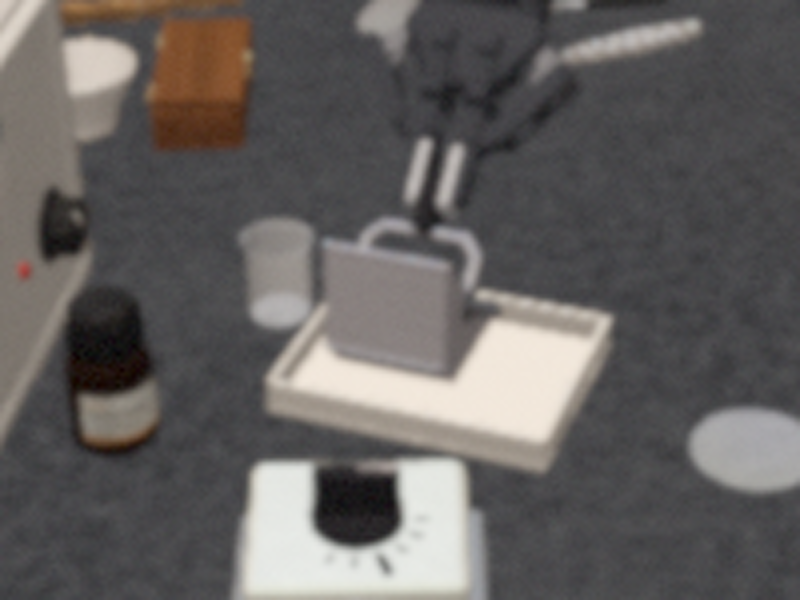

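The bucket is tipped about 48° with its lip over the tray, which spans (270-610, 290-470). Beaker and bottle are clear. I continue tipping.

Call:
play_rows([
  [-0.003,0,-0.0045,0,6,0,0],
  [-0.0041,0,-0.0049,0,6,0,0],
  [-0.0042,0,-0.0049,0,6,0,0],
  [-0.0042,0,-0.0049,0,6,0,0],
  [-0.0043,0,-0.0048,0,6,0,0],
  [-0.0044,0,-0.0048,0,6,0,0],
  [-0.0045,0,-0.0048,0,6,0,0],
  [0,0,0,0,0,0,0],
  [0,0,0,0,0,0,0],
  [0,0,0,0,0,0,0],
  [0,0,0,0,0,0,0],
])

```text
time: 40.53
tool_pos: [0.5661, -0.137, 0.1162]
ee_rot: [-1.342, -1.127, -1.341]
wrist_force: [0.2, -0.5, -3.4]
opening: 0.121
gripper_force: 59.4
```

```bash
python3 c.py; python3 -c "
from pour import *
steps([(90,.015,.058)])
p=read_camera('side')
cv2.imwrite('pics/s5c.png',cv2.resize(cv2.cvtColor(p['color'][170:320,220:420],cv2.COLOR_RGB2BGR),None,fx=4,fy=4,interpolation=cv2.INTER_CUBIC))"
```

```text
top
 cork [ 6.087e-01 -1.379e-01  2.840e-02  1.380e-02  9.500e-03  2.300e+01]
 cork [ 5.694e-01 -1.171e-01  5.900e-02  2.630e-02  1.560e-02  7.800e+01]
side
 cork [ 6.123e-01 -1.231e-01  2.430e-02  1.580e-02  1.830e-02  4.400e+01]
 cork [ 5.669e-01 -1.213e-01  3.040e-02  2.880e-02  2.580e-02  1.060e+02]
t 40.63 tcp [ 0.5658 -0.1372  0.116 ] yaw -10.27 z [ 0.1783  0.984  -0.0047] open 0.127 gf 59.43510890007019 q [-0.85  0.99  1.35  1.06  2.03 -0.9 ] F [-0.6  0.5 -3.4]
[9.0e+01 1.5e-02 5.8e-02] [-3.  -1.7 -1. ] [-0.08  0.27  0.28]
```

View pics/s5c.png

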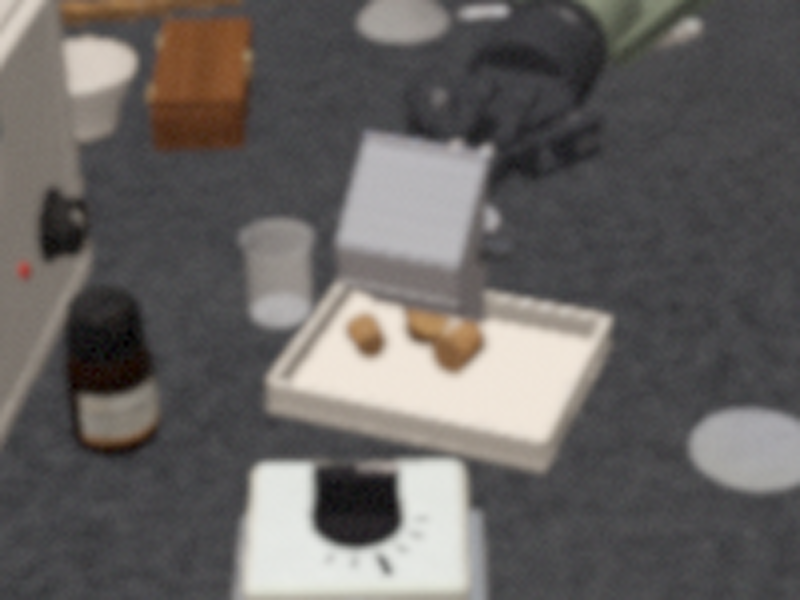

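Three corks are visible in the tray at (365,332), (425,325) and (460,345). The fourth seems to be near the lip, so I tip a little further.

Call:
play_rows([
  [0.0045,0,-0.0046,0,5,0,0],
  [0.0072,0,-0.0037,0,5,0,0],
  [0,0,0,0,0,0,0],
  [0,0,0,0,0,0,0],
  [0,0,0,0,0,0,0],
  [0,0,0,0,0,0,0],
  [0,0,0,0,0,0,0],
])

```text
time: 41.27
tool_pos: [0.5634, -0.1459, 0.1254]
ee_rot: [-1.2, -1.003, -1.428]
wrist_force: [-0.0, 0.3, -2.3]
opening: 0.127
gripper_force: 59.5
```

```bash
python3 c.py; python3 -c "
from pour import *
steps([(100,.015,.08)])"
```

```text
top
 cork [ 6.338e-01 -1.189e-01  2.510e-02  1.850e-02  1.590e-02  3.400e+01]
 cork [ 5.935e-01 -1.277e-01  2.750e-02  1.630e-02  7.000e-03  2.100e+01]
 cork [ 5.901e-01 -1.570e-01  2.970e-02  2.290e-02  2.070e-02  6.400e+01]
 cork [ 5.579e-01 -1.261e-01  2.890e-02  1.800e-02  1.360e-02  5.100e+01]
side
 cork [ 5.956e-01 -1.341e-01  2.740e-02  2.730e-02  6.510e-02  1.540e+02]
 cork [ 6.352e-01 -1.103e-01  2.420e-02  1.920e-02  2.080e-02  5.400e+01]
 cork [ 5.601e-01 -1.183e-01  2.590e-02  2.150e-02  2.420e-02  7.900e+01]
t 41.37 tcp [ 0.5633 -0.1459  0.1251] yaw -10.34 z [0.1765 0.9691 0.1723] open 0.125 gf 59.45918083190918 q [-0.85  1.08  1.31  1.17  2.15 -0.88] F [ 0.3  0.1 -2.3]
[1.0e+02 1.5e-02 8.0e-02] [ 2.1 -0.7 -0.6] [-0.03  0.08  0.06]
```

All four corks are in the tray. I untip and lift.

```bash
python3 -c "
from pour import *
k=np.linspace(0,1,9)[1:];steps(np.c_[100-50*k,.015-.01*k,.08+.01*k])
k=np.linspace(0,1,9)[1:];steps(np.c_[50-50*k,.005-.01*k,.09+.11*k])"
```

```text
[9.375e+01 1.400e-02 8.100e-02] [ 7.7 -0.7  4.6] [-0.02 -6.17  0.06]
[8.75e+01 1.20e-02 8.20e-02] [ 5.4 -0.   5.1] [ 0.   -6.25  0.  ]
[8.125e+01 1.100e-02 8.400e-02] [5.3 0.  4.9] [-0.   -6.25 -0.  ]
[7.5e+01 1.0e-02 8.5e-02] [5.1 0.  4.8] [ 0.   -6.25 -0.  ]
[6.875e+01 9.000e-03 8.600e-02] [5.  0.  4.7] [-0.   -6.25  0.  ]
[6.25e+01 8.00e-03 8.80e-02] [ 4.8 -0.   4.6] [-0.   -6.25  0.  ]
[5.625e+01 6.000e-03 8.900e-02] [4.6 0.  4.5] [ 0.   -6.25  0.  ]
[5.e+01 5.e-03 9.e-02] [ 4.4 -0.   4.5] [ 0.   -6.25 -0.  ]
[4.375e+01 4.000e-03 1.040e-01] [13.8 -0.  -3.6] [-0.   -6.25  0.  ]
[3.75e+01 2.00e-03 1.18e-01] [12.7  0.  -4.6] [-0.   -6.25  0.  ]
[3.125e+01 1.000e-03 1.310e-01] [11.5  0.  -5.4] [-0.   -6.25 -0.  ]
[25.     0.     0.145] [10.1 -0.  -6.2] [-0.   -6.25  0.  ]
[ 1.875e+01 -1.000e-03  1.590e-01] [ 8.8  0.  -6.8] [ 0.   -6.25 -0.  ]
[ 1.25e+01 -2.00e-03  1.72e-01] [ 7.3  0.  -7.2] [-0.   -6.25  0.  ]
[ 6.25e+00 -4.00e-03  1.86e-01] [ 5.8  0.  -7.5] [-0.   -6.25 -0.  ]
[ 0.    -0.005  0.2  ] [ 4.3  0.  -7.6] [ 0.   -6.25  0.  ]
```

Call:
play_rows([
  [0.0065,0,0.0046,0,-6.25,0,0],
  [0.0054,0,0.0051,0,-6.25,0,0],
  [0.0053,0,0.0049,0,-6.25,0,0],
  [0.0051,0,0.0048,0,-6.25,0,0],
  [0.005,0,0.0047,0,-6.25,0,0],
  [0.0048,0,0.0046,0,-6.25,0,0],
  [0.0046,0,0.0045,0,-6.25,0,0],
  [0.0044,0,0.0045,0,-6.25,0,0],
  [0.0138,0,-0.0036,0,-6.25,0,0],
  [0.0127,0,-0.0046,0,-6.25,0,0],
  [0.0115,0,-0.0054,0,-6.25,0,0],
  [0.0101,0,-0.0062,0,-6.25,0,0],
  [0.0088,0,-0.0068,0,-6.25,0,0],
  [0.0073,0,-0.0072,0,-6.25,0,0],
  [0.0058,0,-0.0075,0,-6.25,0,0],
  [0.0043,0,-0.0076,0,-6.25,0,0],
  [0,0,0,0,0,0,0],
  [0,0,0,0,0,0,0],
])

```text
time: 42.87
tool_pos: [0.5776, -0.0612, 0.2393]
ee_rot: [-2.407, -2.015, -0.002]
wrist_force: [-0.3, -0.4, -2.1]
opening: 0.128
gripper_force: 58.9
```

Call:
play_rows([
  [0,0,0,0,0,-3,0],
  [0,0,0,0,0,-5,0],
  [0,0,0,0,0,-6,0],
  [0,0,0,0,0,-6,0],
  [0,0,0,0,0,-6,0],
  [0,0,0,0,0,-6,0],
  [0,0,0,0,0,-6,0],
  [0,0,0,0,0,-6,0],
  [0,0,0,0,0,-6,0],
  [0,0,0,0,0,-6,0],
  [0,0,0,0,0,-6,0],
  [0,0,0,0,0,-6,0],
  [0,0,0,0,0,-6,0],
  [0,0,0,0,0,-6,0],
  [0,0,0,0,0,-6,0],
  [0,0,0,0,0,-6,0],
  [0,0,0,0,0,-6,0],
  [0,0,0,0,0,-6,0],
  [0,0,0,0,0,-5,0],
  [0,0,0,0,0,-2.7,0],
])

```text
time: 44.53
tool_pos: [0.5764, -0.065, 0.2369]
ee_rot: [0.312, -3.122, -0.006]
wrist_force: [-0.0, -0.8, -2.9]
opening: 0.126
gripper_force: 58.9
```

```bash
python3 c.py .5433 .2585 .253
```

```text
top
 cork [ 5.867e-01 -1.626e-01  2.880e-02  2.090e-02  1.840e-02  5.600e+01]
side
 cork [ 5.794e-01 -1.353e-01  2.660e-02  6.110e-02  6.420e-02  2.470e+02]
 cork [ 6.354e-01 -1.119e-01  2.440e-02  1.840e-02  1.750e-02  5.600e+01]
t 44.63 tcp [ 0.5765 -0.0649  0.237 ] yaw 101.18 z [-0.004   0.0029 -1.    ] open 0.127 gf 58.903518319129944 q [-0.26  0.22  1.52  0.    1.41 -2.03] F [-0.4  0.4 -3.1]
 to [0.543 0.258 0.253] tool mm [-30.1 323.8 -14.9] rows 7.806546070785334
```

Call:
play_rows([
  [-0.001,0.01,-0.003,0,0,0,0],
  [-0.0018,0.02,-0.003,0,0,0,0],
  [-0.0021,0.0225,-0.003,0,0,0,0],
  [-0.0021,0.0225,-0.003,0,0,0,0],
  [-0.0021,0.0225,-0.003,0,0,0,0],
  [-0.0021,0.0225,0,0,0,0,0],
  [-0.0021,0.0225,0,0,0,0,0],
  [-0.0021,0.0225,0,0,0,0,0],
  [-0.0021,0.0225,0,0,0,0,0],
  [-0.0021,0.0225,0,0,0,0,0],
  [-0.0021,0.0225,0,0,0,0,0],
  [-0.0021,0.0225,0,0,0,0,0],
  [-0.0021,0.0225,0,0,0,0,0],
  [-0.0021,0.0225,0,0,0,0,0],
  [-0.0018,0.016,0,0,0,0,0],
  [-0.001,0.008,0,0,0,0,0],
  [0,0,0,0,0,0,0],
  [0,0,0,0,0,0,0],
  [0,0,0,0,0,0,0],
])

```text
time: 46.22
tool_pos: [0.5445, 0.259, 0.2537]
ee_rot: [0.309, -3.126, 0.001]
wrist_force: [0.3, -0.3, -3.0]
opening: 0.127
gripper_force: 58.9
```

```bash
python3 c.py .5435 .2588 .253;python3 -c "
from h import *
rel([.5435,.2588,.253])
for c in ['side','top']:
    p=read_camera(c);W=pts(p);Z=W[...,2];m=(p['z_map']>0)&(abs(W[...,0]-.543)<.1)&(abs(W[...,1]-.258)<.1)&(Z>.185)&(Z<.213)
    print(c,m.sum(),rect(W[m]))
p=read_camera('side')
cv2.imwrite('pics/s6c.png',cv2.resize(cv2.cvtColor(p['color'][250:430,220:400],cv2.COLOR_RGB2BGR),None,fx=3.3,fy=3.3,interpolation=cv2.INTER_CUBIC))"
```

```text
top
 cork [ 6.340e-01 -1.165e-01  2.580e-02  1.810e-02  2.050e-02  5.600e+01]
 cork [ 6.015e-01 -1.208e-01  2.900e-02  2.310e-02  2.530e-02  8.800e+01]
 cork [ 5.877e-01 -1.573e-01  2.960e-02  2.310e-02  2.500e-02  9.500e+01]
 cork [ 5.602e-01 -1.230e-01  2.910e-02  2.290e-02  2.530e-02  8.900e+01]
side
 cork [ 5.938e-01 -1.355e-01  2.720e-02  3.680e-02  5.830e-02  1.740e+02]
 cork [ 5.594e-01 -1.166e-01  2.750e-02  1.920e-02  2.600e-02  7.900e+01]
t 46.32 tcp [0.5447 0.2589 0.2539] yaw 101.26 z [-2.e-04 -4.e-04 -1.e+00] open 0.128 gf 58.93099844455719 q [ 0.3   0.25  1.44 -0.    1.45 -1.47] F [ 0.3  0.5 -2.4]
 to [0.544 0.259 0.253] tool mm [1.2 0.1 0.9] rows 0.03607268978846849
t 46.32 tcp [0.5447 0.2589 0.2539] yaw 101.26 z [-2.e-04 -4.e-04 -1.e+00] open 0.128 gf 58.93099844455719 q [ 0.3   0.25  1.44 -0.    1.45 -1.47] F [ 0.3  0.5 -2.4]
 to [0.544 0.259 0.253] tool mm [1.2 0.1 0.9] rows 0.03607268978846849
side 2176 (array([544.6, 268.6]), array([112.4,  91.4]), 12.6)
top 808 (array([548.6, 248.9]), array([112.8,  86.4]), 10.5)
```

View pics/s6c.png

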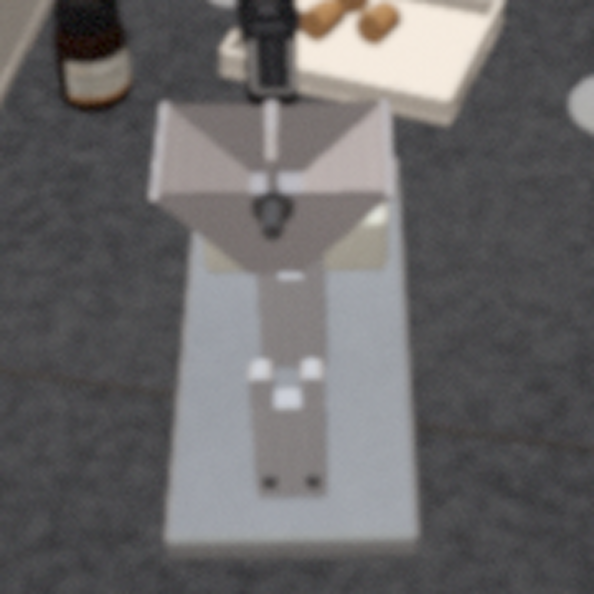

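The empty bucket hangs level above the cheeks, trunnion at (271,215) above the notch at (286,380). I lower it gently.

Call:
play_rows([
  [0.001,0,0.008,0,0,0,0],
  [0,0,0.014,0,0,0,0],
  [0,0,0.014,0,0,0,0],
  [0,0,0.014,0,0,0,0],
  [0,0,0.012,0,0,0,0],
  [0,0,0.01,0,0,0,0],
  [0,0,0.008,0,0,0,0],
  [0,0,0.006,0,0,0,0],
  [0,0,0,0,0,0,0],
  [0,0,0,0,0,0,0],
])

```text
time: 47.3
tool_pos: [0.5436, 0.2599, 0.1679]
ee_rot: [0.311, -3.126, 0.0]
wrist_force: [0.2, -0.3, -3.5]
opening: 0.125
gripper_force: 58.9
```

```bash
python3 -c "
from h import *
rel([.5433,.2585,.1425])"
```

```text
t 47.3 tcp [0.5436 0.2599 0.1679] yaw 101.36 z [-1.e-04 -1.e-04 -1.e+00] open 0.125 gf 58.917624950408936 q [ 0.3   0.32  1.54 -0.    1.29 -1.47] F [ 0.2 -0.3 -3.5]
 to [0.543 0.258 0.142] tool mm [ 0.6 -1.3 25.4] rows 0.6090007542642505
```

Call:
play_rows([
  [0,-0.001,0.006,0,0,0,0],
  [0,0,0.006,0,0,0,0],
  [0,0,0.005,0,0,0,0],
  [0,0,0.004,0,0,0,0],
  [0,0,0,0,0,0,0],
  [0,0,0,0,0,0,0],
])

```text
time: 47.8
tool_pos: [0.543, 0.2588, 0.1457]
ee_rot: [0.311, -3.124, 0.0]
wrist_force: [-1.4, 0.1, -2.4]
opening: 0.124
gripper_force: 58.8
```

Call:
play_rows([
  [0,0,0.002,0,0,0,0],
  [0,0,0.002,0,0,0,0],
  [0,0,0,0,0,0,0],
  [0,0,0,0,0,0,0],
])

```text
time: 48.13
tool_pos: [0.5433, 0.2587, 0.1427]
ee_rot: [0.311, -3.125, 0.001]
wrist_force: [-3.2, -1.1, -0.8]
opening: 0.127
gripper_force: 59.1
```

```bash
python3 -c "
from h import *
rel([.5433,.2585,.1425])
for c in ['side','top']:
    p=read_camera(c);W=pts(p);Z=W[...,2];m=(p['z_map']>0)&(abs(W[...,0]-.543)<.1)&(abs(W[...,1]-.258)<.1)&(Z>.09)&(Z<.118)
    print(c,m.sum(),rect(W[m]))
    if c=='side': cv2.imwrite('pics/s7c.png',cv2.resize(cv2.cvtColor(p['color'][280:430,230:380],cv2.COLOR_RGB2BGR),None,fx=4,fy=4,interpolation=cv2.INTER_CUBIC))"
```

```text
t 48.13 tcp [0.5433 0.2587 0.1427] yaw 101.35 z [-1.2e-03 -5.0e-04 -1.0e+00] open 0.127 gf 59.14341866970062 q [ 0.3   0.35  1.56 -0.    1.24 -1.47] F [-3.2 -1.1 -0.8]
 to [0.543 0.258 0.142] tool mm [ 0.  -0.2  0.2] rows 0.006267270070861871
side 1316 (array([544.4, 260.8]), array([110.7, 106.3]), 11.4)
top 526 (array([547.9, 242.6]), array([112.3,  73.4]), 11.3)
```

View pics/s7c.png

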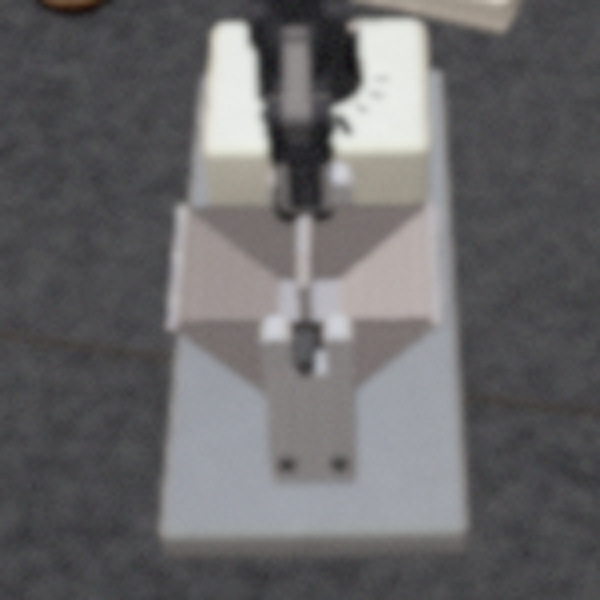

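The trunnion at (308,345) sits in its notch. That was one view more than the limit of 14, so from here I check by numbers only. I release and back off.

Call:
play_rows([
  [0.001,0,0.001,0,0,0,0],
  [0,0,0,0,0,0,0],
  [0,0,0,0,0,0,0],
  [0,0,0,0,0,0,0.02],
  [0,0,0,0,0,0,0.03],
  [0,0,0,0,0,0,0.04],
  [0,0,0,0,0,0,0.04],
  [0,0,0,0,0,0,0.04],
  [0,0,0,0,0,0,0.04],
  [0,0,-0.01,0,0,0,0.04],
  [0,0,-0.02,0,0,0,0.04],
  [0,0,-0.03,0,0,0,0.04],
  [0,0,-0.04,0,0,0,0.04],
  [0.03,0,-0.01,0,0,0,0.04],
  [0.03,0,0,0,0,0,0.04],
  [0.03,0,0,0,0,0,0.04],
  [0.03,0,0,0,0,0,0.04],
  [0,0,0,0,0,0,0.04],
  [0,0,0,0,0,0,0.04],
  [0,0,0,0,0,0,0.04],
])

```text
time: 49.9
tool_pos: [0.426, 0.2354, 0.253]
ee_rot: [-0.311, 3.123, 0.001]
wrist_force: [-0.3, 0.1, 0.0]
opening: 0.468
gripper_force: 0.0
```

```bash
python3 c.py; python3 -c "
from h import *
for c in ['side','top']:
    p=read_camera(c);W=pts(p);Z=W[...,2];ok=(p['z_map']>0)
    m=ok&(abs(W[...,0]-.543)<.1)&(abs(W[...,1]-.258)<.1)
    for lo,hi in [(.09,.118),(.14,.185)]: k=m&(Z>lo)&(Z<hi);print(c,k.sum(),rect(W[k]),np.percentile(Z[k],95))
    b=ok&(abs(W[...,0]-.574)<.035)&(abs(W[...,1]-.096)<.035)&(Z>.082)&(Z<.12);print('dial',b.sum(),rect(W[b]))
    # lips heights
    u=np.array([np.cos(TH),np.sin(TH)]);x=(W[...,:2]-[.5433,.258])@u;y=(W[...,:2]-[.5433,.258])@np.array([-u[1],u[0]])
    for s in (1,-1):
        k=ok&(abs(y)<.03)&(s*x>.045)&(s*x<.062)&(Z>.06);print('lip',s,np.percentile(Z[k],[50,95,99]).round(4))
"
```

```text
top
 cork [ 6.351e-01 -1.165e-01  2.630e-02  2.110e-02  2.050e-02  5.900e+01]
 cork [ 6.015e-01 -1.208e-01  2.890e-02  2.320e-02  2.510e-02  8.800e+01]
 cork [ 5.875e-01 -1.583e-01  2.990e-02  2.360e-02  2.770e-02  9.400e+01]
 cork [ 5.592e-01 -1.229e-01  2.900e-02  2.080e-02  2.510e-02  8.900e+01]
side
 cork [ 5.791e-01 -1.355e-01  2.710e-02  6.090e-02  6.430e-02  2.480e+02]
 cork [ 6.346e-01 -1.123e-01  2.330e-02  2.080e-02  2.020e-02  5.600e+01]
t 50.0 tcp [0.4265 0.2354 0.2527] yaw 101.34 z [ 1.8e-03  5.0e-04 -1.0e+00] open 0.469 gf 0.0 q [ 0.33 -0.    1.72 -0.    1.42 -1.44] F [ 0.3 -1.3 -0.9]
side 1317 (array([544.3, 261.2]), array([111. , 106.2]), 11.9) 0.1085682228612691
side 238 (array([544.3, 261.6]), array([23.6, 11.4]), 10.9) 0.1664668783935893
dial 175 (array([575.4,  99.1]), array([43.4, 12.3]), 11.2)
lip 1 [0.0996 0.1034 0.1041]
lip -1 [0.0994 0.1017 0.1024]
top 911 (array([544.8, 258.5]), array([112.9, 106.5]), 11.6) 0.11021913227915414
top 97 (array([543.6, 258.2]), array([23.9, 12.4]), 7.8) 0.16948883531514677
dial 118 (array([574.6,  95.3]), array([43.6, 12.5]), 10.2)
lip 1 [0.0993 0.1058 0.1081]
lip -1 [0.0993 0.1044 0.1064]
```

Call:
play_rows([
  [0,0,0,0,0,0,0.04],
  [0,0,0,0,0,0,0.04],
  [0,0,0,0,0,0,0.04],
  [0,0,0,0,0,0,0.04],
  [0,0,0,0,0,0,0.04],
  [0,0,0,0,0,0,0.04],
  [0,0,0,0,0,0,0.04],
  [0,0,0,0,0,0,0.04],
  [0,0,0,0,0,0,0.04],
  [0,0,0,0,0,0,0.04],
  [0,0,0,0,0,0,0.04],
  [0,0,0,0,0,0,0.04],
])

```text
time: 51.1
tool_pos: [0.4251, 0.2351, 0.2519]
ee_rot: [-0.311, 3.126, -0.0]
wrist_force: [-0.1, -0.2, -0.2]
opening: 0.468
gripper_force: 0.0
```

```bash
python3 c.py; python3 -c "
from h import *
print(job_done())"
```

```text
top
 cork [ 6.339e-01 -1.165e-01  2.650e-02  1.880e-02  2.070e-02  5.700e+01]
 cork [ 6.012e-01 -1.208e-01  2.910e-02  2.300e-02  2.530e-02  8.800e+01]
 cork [ 5.856e-01 -1.571e-01  2.860e-02  2.310e-02  2.550e-02  9.400e+01]
 cork [ 5.602e-01 -1.229e-01  2.960e-02  2.290e-02  2.520e-02  9.000e+01]
side
 cork [ 5.805e-01 -1.347e-01  2.690e-02  6.290e-02  6.400e-02  2.480e+02]
 cork [ 6.353e-01 -1.118e-01  2.450e-02  1.870e-02  1.940e-02  5.700e+01]
t 51.2 tcp [0.4251 0.2351 0.2519] yaw 101.36 z [ 0. -0. -1.] open 0.467 gf 0.0 q [ 0.33 -0.    1.73 -0.    1.42 -1.44] F [ 0.  -0.2 -0.6]
the job is handed in; nothing more can be done
None
```

The job is handed in at 51 s, with no verdict returned: by my last camera measurements all four corks are in the tray, the empty bucket hangs level on its pivots and the dial is at off; I viewed 15 pictures, one over the limit of 14.

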